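# Shake up the sample jars on the touch mixer

### The arm

A 7-joint arm with a two-finger parallel gripper is mounted at the origin on the work surface. World frame = base frame: x ahead of the robot, y to its left, z up, the work surface at z = 0. Lengths are in m, angles in rad, forces in N, time in s.
With the tool pointing down it reaches from about 0.4 to 0.85 m from the base axis. Payload 10.4 kg.
Tool frame: the origin (TCP) lies at the very end of the fingers, on their centre line; the grasp point (between the pads) lies 19 mm behind it; z points along the fingers, y is the line along which they close (so a half turn about z gives the same grasp; the last joint's range is limited). The gripper opens to 85 mm and grips with 20 to 120 N. Pads are 22 mm wide; open, the fingers measure 114 mm over their backs; the gripper's body (76 mm by 85 mm) begins 54 mm behind the grasp point. The pads swing forward as they close: fully open they stand 13 mm farther back than shut.
Start: joints at [1.087, 0.332, -0.065, 1.46, 0.022, 1.35, -0.088], TCP at [0.278, -0.56, 0.231] pointing down, gripper open.
Joint ranges: [-2.6, 2.6], [-0.5, 2.12], [-1.47, 1.34], [0.16, 2.42], [-1.27, 4.41], [0.06, 2.06], [-2.6, 2.6]. Speed limits (rad/s): [2.22, 2.22, 2.79, 2.79, 3.14, 3.14, 3.14].

### API

Orientations are given as a unit quaternion [x, y, z, w].
In Python, from workcell import * gives the robot as it stands. The module is installed in compiled form; this text tells all that it offers.
- The arm moves only by the tool carry_out, never from a script. Its argument "motion" is a list of rows, each an object with "xyz": the shift along the tool's x, y, z in m, a list of three; "angular": the turn, a rotation vector about the tool's x, y, z in degrees, a list of three. A call has 1 to 12 rows; each row is the pose to reach, as a shift and turn from the pose commanded when the call began, along the tool's axes at that moment; what a row does not reach only later rows make up. A row lasts 1/10 s, in which the tool goes at most 50 mm and 8.59 degrees, less where a joint would pass 70% of its speed; a pose out of reach is approached as far as the arm can. A call with a gripper value outside its range is refused whole. "hand" is the opening, from 0 (shut) to 1 (fully open), set as the call begins (left out, the last holds). The fingers move at their own pace and stop on an object; "grip_force" is the grip in N (left out, the last holds). Time passes only in rows, so rows that repeat a pose let the fingers close. It gives the time, the measured TCP pose, the force, the opening and the grip force at its end, in the units of the state.
- get_obs(): the state, without advancing time (a new reading comes with each control period).
- camera(name): name is "scene" or "top" or "wrist"; returns a dict with "img" (384x512x3 uint8, red, green, blue), "fx", "fy", "cx", "cy" (pixels), "k1" (the pictures are not rectified: a ray, as slopes to the right and down, at radius r is drawn at 1 + k1 r^2 times it, then the intrinsics apply), "extrinsics" (4x4, takes a point from camera to world coordinates). Camera axes: x right, y up, looking along -z (the intrinsics and any distortion apply to the point x, -y, -z); pixel columns grow to the right and rows downward; lengths in m; the calibration is good to about 2 mm. A picture is of the moment at which its call begins. There is no depth.
- hand_in(): hands the job in; it is judged then, once.
The state is a dict: "clock": time; "joint_pos": joint angles; "joint_velocities": joint speeds; "tau": joint torques, N m; "position": TCP position; "ee_rot": TCP orientation; "ft_force": force on the tool from outside, world axes, zero at the start; "torque": the same for the moment, N m; "grip_width": opening from 0.0 (shut) to 1.0 (fully open); "grasp_force": force on a finger pad.
Only numpy, scipy, OpenCV 4.12 (cv2) and the standard library are available. Lean on these libraries where they do the work, as an engineer would, in place of code of your own. Each camera call takes 0.05 s, during which the arm holds its last target. There are 200 camera calls.

### The job

Mix this batch of sample jars: start the timer by pushing its tab fully home and letting it spring back, then, one jar at a time from the widest to the narrowest, press the jar in your grip down on the middle of the mixer's pad until the pad is fully depressed, keep it down for a second, and stand the jar upright in the steel tray. When all the jars stand in the tray, push the timer's tab fully home once more and let go, leaving everything else on the bench where it is.

Things in the scene. Friction and masses are not known exactly. Their poses are not given: they have to be found in the camera images.
- jar_1: sealed white straight-sided plastic sample jar with a black screw cap, a plain upright cylinder 64 mm in diameter and 68 mm tall cap included, 125 to 255 g; origin at the centre of its underside, z up through the cap. There are four sizes (64, 55, 46 and 37 mm across); one may be absent
- jar_2: sealed white straight-sided plastic sample jar with a black screw cap, a plain upright cylinder 55 mm in diameter and 60 mm tall cap included, 90 to 185 g; origin at the centre of its underside, z up through the cap. There are four sizes (64, 55, 46 and 37 mm across); one may be absent
- jar_3: sealed white straight-sided plastic sample jar with a black screw cap, a plain upright cylinder 46 mm in diameter and 52 mm tall cap included, 65 to 125 g; origin at the centre of its underside, z up through the cap. There are four sizes (64, 55, 46 and 37 mm across); one may be absent
- jar_4: sealed white straight-sided plastic sample jar with a black screw cap, a plain upright cylinder 37 mm in diameter and 44 mm tall cap included, 35 to 70 g; origin at the centre of its underside, z up through the cap. There are four sizes (64, 55, 46 and 37 mm across); one may be absent
- mixer: grey bench-top touch mixer, fixed: a block 130 mm (x) by 120 mm (y), 98 mm high, with a round sprung rubber pad on top in the middle; origin at the centre of its underside, z up. The pad's top is 120 mm above the origin when free and 110 mm when fully depressed
- pad_top (a point): centre of the flat top of the mixer's round black rubber pad, 72 mm in diameter; it sinks with the pad
- pad (a joint): how far the mixer's pad is pressed down, 0 (free) to 0.010 m (fully depressed, at a hard stop); it takes 4 N to start and 10 N to go all the way, and springs back up
- timer: grey mechanical timer box fixed on the bench, 60 mm (x) by 140 mm (y), 28 mm high, with a round white dial at its +y end and an upright metal push tab on top; origin at the centre of its underside. The tab slides along the box's +y, towards the dial
- tab_top (a point): middle of the top edge of the timer's push tab, 60 mm above the bench; the tab is 34 mm wide (timer x), 8 mm thick (timer y) and stands 32 mm proud of the box; its axes are those of the timer, and the point moves with the tab
- timer_slide (a joint): how far the tab has been pushed towards the dial, 0 (sprung back) to 0.030 m (fully home, at a hard stop); it takes 3 N to start and 7.5 N at the end, and springs back when let go
- tray: shallow stainless steel tray fixed on the bench, 330 mm (x) by 140 mm (y) outside, walls 4 mm thick and 18 mm high, floor 4 mm thick; origin at the centre of its underside
- spanner: steel open-ended spanner 130 mm long lying among the jars, a bystander; origin under its middle
- bearing: steel ring 44 mm across and 12 mm high lying on the bench, a bystander; origin at the centre of its underside
- bars: flat white dumbbell-shaped test bar about 110 mm long and 8 mm thick, a bystander; origin at the centre of its underside

How it is judged:
On the way, in this order (a step that is already met when the one before it is completed fails the run):
1. the timer's tab is pushed fully home (value of joint timer_slide above 0.027 m), for 0.1 s.
2. the 64 mm jar, upright and in the gripper, is pressed down on the mixer's pad until fully depressed, and held there (z of jar_1 in the frame of mixer below 0.1125 m and horizontal distance between jar_1 and pad_top below 0.015 m and contact force between jar_1 and mixer above 3 N and angle between jar_1's own z axis and vertical below 0.15 rad and contact force between the fingers and jar_1 above 3 N), for 0.6 s.
3. the 55 mm jar, upright and in the gripper, is pressed down on the mixer's pad until fully depressed, and held there (z of jar_2 in the frame of mixer below 0.1125 m and horizontal distance between jar_2 and pad_top below 0.015 m and contact force between jar_2 and mixer above 3 N and angle between jar_2's own z axis and vertical below 0.15 rad and contact force between the fingers and jar_2 above 3 N), for 0.6 s.
4. the 46 mm jar, upright and in the gripper, is pressed down on the mixer's pad until fully depressed, and held there (z of jar_3 in the frame of mixer below 0.1125 m and horizontal distance between jar_3 and pad_top below 0.015 m and contact force between jar_3 and mixer above 3 N and angle between jar_3's own z axis and vertical below 0.15 rad and contact force between the fingers and jar_3 above 3 N), for 0.6 s.
5. the 37 mm jar, upright and in the gripper, is pressed down on the mixer's pad until fully depressed, and held there (z of jar_4 in the frame of mixer below 0.1125 m and horizontal distance between jar_4 and pad_top below 0.015 m and contact force between jar_4 and mixer above 3 N and angle between jar_4's own z axis and vertical below 0.15 rad and contact force between the fingers and jar_4 above 3 N), for 0.6 s.
6. with every jar standing in the tray, the timer's tab is pushed fully home again (value of joint timer_slide above 0.027 m and x of jar_1 in the frame of tray between -0.15 and 0.15 m and y of jar_1 in the frame of tray between -0.053 and 0.053 m and z of each of jar_1, jar_2, jar_3, jar_4 in the frame of tray below 0.012 m and angle between each of jar_1, jar_2, jar_3, jar_4's own z axis and vertical below 0.12 rad and x of jar_2 in the frame of tray between -0.15 and 0.15 m and y of jar_2 in the frame of tray between -0.053 and 0.053 m and x of jar_3 in the frame of tray between -0.15 and 0.15 m and y of jar_3 in the frame of tray between -0.053 and 0.053 m and x of jar_4 in the frame of tray between -0.15 and 0.15 m and y of jar_4 in the frame of tray between -0.053 and 0.053 m), for 0.1 s.
At the end, for the whole second after the job is handed in: every jar present stands upright (within 7 degrees) and at rest on the tray's floor, and the timer's tab has sprung back (under 4 mm) (value of joint timer_slide below 0.004 m and x of jar_1 in the frame of tray between -0.15 and 0.15 m and y of jar_1 in the frame of tray between -0.053 and 0.053 m and z of each of jar_1, jar_2, jar_3, jar_4 in the frame of tray below 0.012 m and angle between each of jar_1, jar_2, jar_3, jar_4's own z axis and vertical below 0.12 rad and linear speed of each of jar_1, jar_2, jar_3, jar_4 below 0.03 m/s and x of jar_2 in the frame of tray between -0.15 and 0.15 m and y of jar_2 in the frame of tray between -0.053 and 0.053 m and x of jar_3 in the frame of tray between -0.15 and 0.15 m and y of jar_3 in the frame of tray between -0.053 and 0.053 m and x of jar_4 in the frame of tray between -0.15 and 0.15 m and y of jar_4 in the frame of tray between -0.053 and 0.053 m); the robot touches nothing.
It fails at once if the spanner is moved more than 6 cm (distance of spanner from where it was at the start of the episode above 0.06 m).
It fails at once if the bearing is moved more than 6 cm (distance of bearing from where it was at the start of the episode above 0.06 m).
It fails at once if the test bar is moved more than 6 cm (distance of bars from where it was at the start of the episode above 0.06 m).
Of jar_1, jar_2, jar_3, jar_4 only 3 to 4 are there at a start; the rules pass over those that are not, and their reading is None.
At some moment in a run one of jar_1, jar_2, jar_3, jar_4 may be knocked a few centimetres aside while the robot is not near it.
Once in a run the grip may slacken for a moment while it holds something.
It also fails if it takes over 210 s, if anything falls off the work surface, if the arm or the gripper's body presses on something with over 40 N, if the wrist force passes 120 N, or if a joint passes its speed limit or range.

## Working session

There is one attempt and no reset: what is moved stays moved. The work goes in short steps, Python scripts to look and compute and a tool call to move; the robot and the scene stay as the last step left them, time stands still between calls to the robot, and variables do not carry over. Pictures are saved under pics/ and viewed, at most 14 in all, crops included, and the job is handed in when it is done.

Besides the shell and the picture viewer there is one more tool, called after "Emit:" as a command line: name --argument value ..., lists and objects as JSON in quotes. carry_out: Moves the arm, as the interface text tells. Its arguments: {"type":"object","properties":{"motion":{"type":"array"},"hand":{"type":"number"},"grip_force":{"type":"number"}},"required":["motion"]}

```bash
mkdir -p pics; cat > h.py <<'E'
from workcell import *
import numpy as np, cv2
from scipy.spatial.transform import Rotation as R
def snap(name,fn,crop=None,scale=1):
    c=camera(name); im=c["img"][:,:,::-1]
    cv2.imwrite("pics/full_"+fn+".png",im)
    np.savez("pics/"+fn+".npz",**{k:np.array(v) for k,v in c.items()})
    if crop: im=im[crop[1]:crop[3],crop[0]:crop[2]]
    if scale!=1: im=cv2.resize(im,None,fx=scale,fy=scale,interpolation=cv2.INTER_CUBIC)
    cv2.imwrite("pics/"+fn+".png",im); return c
def load(fn): return dict(np.load("pics/"+fn+".npz"))
def p2w(c,u,v,z):
    x=(u-c["cx"])/c["fx"]; y=(v-c["cy"])/c["fy"]
    xu,yu=x,y
    for _ in range(20):
        s=1+c["k1"]*(xu*xu+yu*yu); xu,yu=x/s,y/s
    E=np.array(c["extrinsics"]); d=E[:3,:3]@np.array([xu,-yu,-1.]); o=E[:3,3]
    return o+d*(z-o[2])/d[2]
def w2p(c,p):
    E=np.array(c["extrinsics"]); q=E[:3,:3].T@(np.array(p)-E[:3,3]); x,y=q[0]/-q[2],-q[1]/-q[2]
    s=1+c["k1"]*(x*x+y*y); return np.array([c["cx"]+c["fx"]*x*s,c["cy"]+c["fy"]*y*s])
def st():
    o=get_obs(); r=R.from_quat(o["ee_rot"])
    print("t",round(o["clock"],2),"p",np.round(o["position"],4),"F",np.round(o["ft_force"],1),"grip",round(float(o["grip_width"]),3),round(float(o["grasp_force"]),1)); print(np.round(r.as_matrix(),3).tolist(),np.round(o["joint_pos"],2))
    return o
E
python3 - <<'E'
from h import *
st()
for n in ("top","scene"):
    c=snap(n,n+"0",None,1.5); print(n,c["fx"],c["cx"],c["cy"],c["k1"],np.round(c["extrinsics"],3).tolist())
E
```

```text
t 0.0 p [ 0.2777 -0.5595  0.2305] F [-0.3 -0.1  0.2] grip 0.999 0.0
[[0.896, 0.445, -0.001], [0.445, -0.896, 0.001], [-0.0, -0.001, -1.0]] [ 1.09  0.33 -0.06  1.46  0.02  1.35 -0.09]
top 441.9821388563113 265.9044158414611 194.17831492084917 0.04240363019031603 [[-0.017, 0.977, -0.214, 0.295], [-1.0, -0.015, 0.009, 0.028], [0.006, 0.214, 0.977, 1.139], [0.0, 0.0, 0.0, 1.0]]
scene 419.80618566992933 266.0679131096246 186.27940054614356 -0.10062941540061361 [[0.772, -0.381, 0.51, 1.037], [0.636, 0.478, -0.606, -0.585], [-0.013, 0.792, 0.611, 0.678], [0.0, 0.0, 0.0, 1.0]]
```

View pics/top0.png

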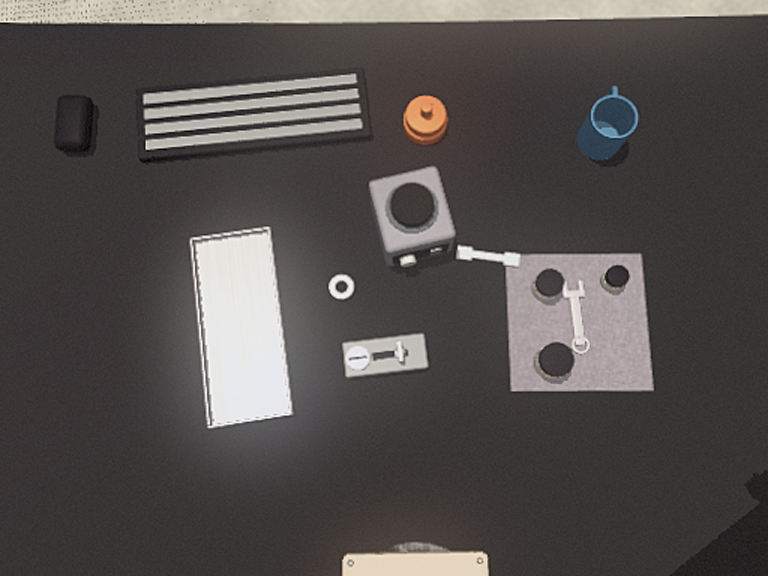

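View pics/scene0.png

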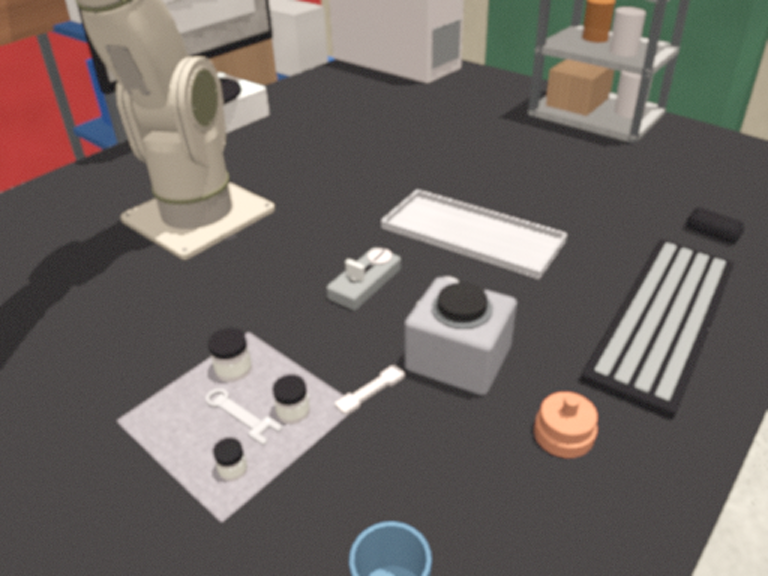

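Top (1.5x scale): three jars at (556,360), (549,283) and (616,276), spanner between them, pad at (412,206), timer at (385,355), tray at (240,327), bar at (488,256), bearing at (341,287). I need to see which sizes these are, so I'll take enlarged crops.

```bash
python3 - <<'E'
import cv2
im=cv2.imread("pics/full_top0.png")
a=cv2.resize(im[165:265,335:440],None,fx=5.7,fy=5.7,interpolation=cv2.INTER_CUBIC)
cv2.imwrite("pics/cropA.png",a[:600])
b=cv2.resize(im[105:260,215:310],None,fx=3.8,fy=3.8,interpolation=cv2.INTER_CUBIC)
cv2.imwrite("pics/cropB.png",b)
E
```

```text
(no output)
```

View pics/cropA.png

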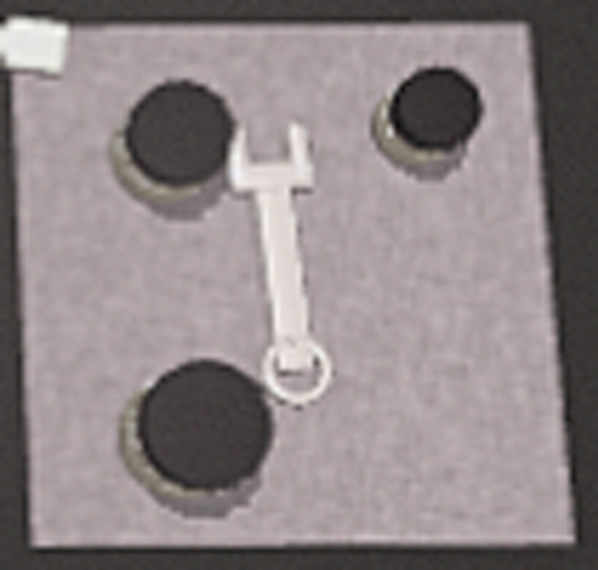

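View pics/cropB.png

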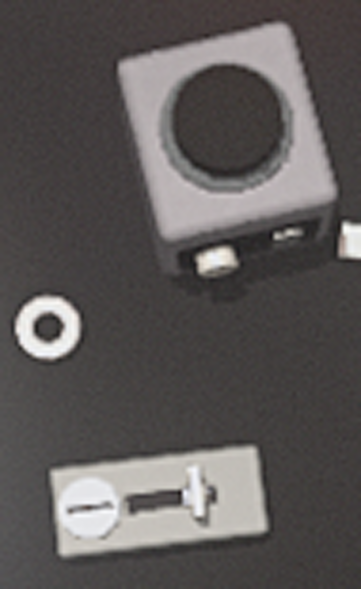

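```bash
python3 - <<'E'
from h import *
c=load("top0")
A=lambda u,v:((u+.5)/5.7-.5+335,(v+.5)/5.7-.5+165)
B=lambda u,v:((u+.5)/3.8-.5+215,(v+.5)/3.8-.5+105)
for n,u,v,du,h in (("big",205,426,66.5,.06),("med",180,134,55,.052),("small",437,109,45.5,.044)):
    a=p2w(c,*A(u-du,v),h);b=p2w(c,*A(u+du,v),h);print(n,np.round(p2w(c,*A(u,v),h),4),np.linalg.norm(a-b))
P=lambda n,u,v,z:print(n,np.round(p2w(c,*B(u,v),z),4))
P("pad",230,121,.120)
for q in ((118,62),(288,22),(336,195),(165,248)):P("mixer corner",*q,.098)
for q in ((52,468),(257,446),(269,530),(62,557)):P("timer corner",*q,.028)
P("tab",194,466,.06);P("tab",203,520,.06);P("bearing",49,327,.012)
P("dial",90,507,.03)
for q in ((191,238),(269,228),(292,414),(208,427)):print("tray",np.round(p2w(c,(q[0]+.5)/1.5-.5,(q[1]+.5)/1.5-.5,.018),4))
for q in ((240,180),(300,180),(296,372)):print("spanner",np.round(p2w(c,*A(*q),.005),4))
for q in ((460,252),(517,259)):print("bar",np.round(p2w(c,q[0]/1.5,q[1]/1.5,.005),4))
E
```

```text
big [ 0.4147 -0.236   0.06  ] 0.056787632652953786
med [ 0.5451 -0.2358  0.052 ] 0.048560017648469594
small [ 0.5565 -0.3527  0.044 ] 0.04031969729543856
pad [ 0.6616 -0.0068  0.12  ]
mixer corner [0.7114 0.0653 0.098 ]
mixer corner [ 0.7377 -0.0473  0.098 ]
mixer corner [ 0.618 -0.075  0.098]
mixer corner [0.5842 0.0361 0.098 ]
timer corner [0.4531 0.1138 0.028 ]
timer corner [ 0.4657 -0.023   0.028 ]
timer corner [ 0.4095 -0.0295  0.028 ]
timer corner [0.3941 0.1071 0.028 ]
tab [0.4483 0.0195 0.06  ]
tab [0.4133 0.0144 0.06  ]
bearing [0.5531 0.1172 0.012 ]
dial [0.4265 0.0885 0.03  ]
tray [0.6425 0.3799 0.018 ]
tray [0.659  0.2445 0.018 ]
tray [0.3357 0.1983 0.018 ]
tray [0.3175 0.3356 0.018 ]
spanner [ 0.5338 -0.2733  0.005 ]
spanner [ 0.5333 -0.3007  0.005 ]
spanner [ 0.4447 -0.2921  0.005 ]
bar [ 0.6133 -0.0927  0.005 ]
bar [ 0.5988 -0.193   0.005 ]
```

Three jars are present. The cap diameters fit 55, 46 and 37 mm, so jar_1 is absent. Next is the timer push.

```bash
cat >> h.py <<'E'
def to(x,y,z,yaw=None):
    "tool shift (mm) and turn (deg) from present pose to world x,y,z with tool x at yaw deg, pointing down"
    o=get_obs(); r=R.from_quat(o["ee_rot"]); s=r.inv().apply(np.array([x,y,z])-o["position"])
    a=[0,0,0]
    if yaw is not None:
        k=np.radians(yaw); C,S=np.cos(k),np.sin(k)
        t=R.from_matrix(np.array([[C,S,0],[S,-C,0],[0,0,-1]])); a=(r.inv()*t).as_rotvec(degrees=True)
    print("xyz",np.round(s,4).tolist(),"angular",np.round(a,2).tolist())
E
python3 -c "
from h import *
to(.434,-.013,.12,95.8)"
```

```text
xyz [0.383, -0.4199, 0.1111] angular [-0.07, -0.04, -69.4]
```

Emit:
carry_out --motion '[{"xyz": [0.383,-0.42,0.05],"angular": [0,0,-69.4]},{"xyz": [0.383,-0.42,0.05],"angular": [0,0,-69.4]},{"xyz": [0.383,-0.42,0.05],"angular": [0,0,-69.4]},{"xyz": [0.383,-0.42,0.05],"angular": [0,0,-69.4]},{"xyz": [0.383,-0.42,0.05],"angular": [0,0,-69.4]},{"xyz": [0.383,-0.42,0.05],"angular": [0,0,-69.4]},{"xyz": [0.383,-0.42,0.05],"angular": [0,0,-69.4]},{"xyz": [0.383,-0.42,0.05],"angular": [0,0,-69.4]},{"xyz": [0.383,-0.42,0.05],"angular": [0,0,-69.4]},{"xyz": [0.383,-0.42,0.05],"angular": [0,0,-69.4]},{"xyz": [0.383,-0.42,0.05],"angular": [0,0,-69.4]},{"xyz": [0.383,-0.42,0.05],"angular": [0,0,-69.4]}]' --hand 0 --grip_force 40

```text
clock: 1.3
position: [0.4345, -0.0087, 0.1812]
ee_rot: [0.669, 0.744, 0.0, -0.0]
ft_force: [-0.4, -0.3, -0.4]
grip_width: 0.001
grasp_force: 0.0
```

```bash
python3 - <<'E'
from h import *
st(); to(.434,-.013,.042,95.8)
snap("wrist","w1",None,1.2)
E
```

```text
t 1.3 p [ 0.4345 -0.0087  0.1812] F [-0.4 -0.3 -0.4] grip 0.001 0.0
[[-0.106, 0.994, 0.0], [0.994, 0.106, 0.001], [0.001, 0.0, -1.0]] [ 0.61 -0.02 -0.67  1.97 -0.02  1.19  0.05]
xyz [-0.0043, -0.001, 0.1392] angular [0.03, -0.03, 0.3]
```

View pics/w1.png

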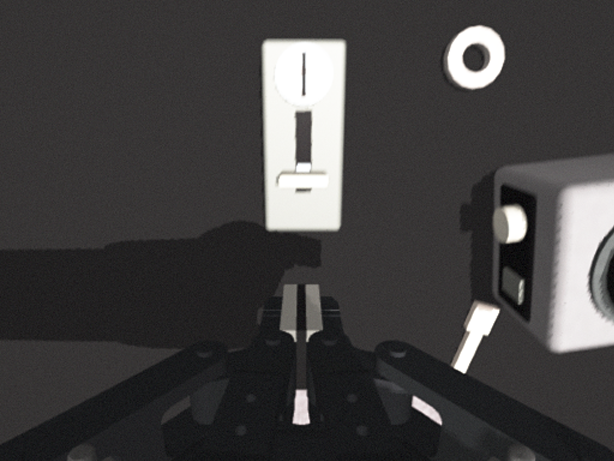

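The wrist view is aligned with the timer: the tab's top is at (303,180), straight ahead of the fingertips at (302,290).

```bash
python3 - <<'E'
from h import *
c=load("w1"); print(np.round(p2w(c,303/1.2,179/1.2,.06),4)); print(np.round(c["extrinsics"],3).tolist(),c["fx"])
print(np.round(p2w(c,303/1.2,75/1.2,.03),4))
print(w2p(c,get_obs()["position"])*1.2)
E
```

```text
[0.4331 0.0228 0.06  ]
[[0.994, -0.102, -0.031, 0.427], [0.106, 0.951, 0.289, 0.066], [0.001, -0.291, 0.957, 0.325], [0.0, 0.0, 0.0, 1.0]] 327.67046566934897
[0.4258 0.0915 0.03  ]
[301.10465716 302.10070343]
```

Emit:
carry_out --motion '[{"xyz": [-0.012,-0.001,0.05],"angular": [0,0,0.3]},{"xyz": [-0.012,-0.001,0.1],"angular": [0,0,0.3]},{"xyz": [-0.012,-0.001,0.125],"angular": [0,0,0.3]},{"xyz": [-0.012,-0.001,0.138],"angular": [0,0,0.3]},{"xyz": [-0.012,-0.001,0.138],"angular": [0,0,0.3]}]'

```text
clock: 1.85
position: [0.4335, -0.0254, 0.0422]
ee_rot: [0.672, 0.74, -0.001, -0.001]
ft_force: [-0.6, 0.2, -0.1]
grip_width: -0.003
grasp_force: 0.0
```

Emit:
carry_out --motion '[{"xyz": [0.02,0,0]},{"xyz": [0.035,0,0]},{"xyz": [0.045,0,0]},{"xyz": [0.052,0,0]},{"xyz": [0.056,0,0]},{"xyz": [0.056,0,0]}]'

```text
validation failed for argument at $.mo...
```

Each row needs "angular" too.

Emit:
carry_out --motion '[{"xyz": [0.02,0,0],"angular": [0,0,0]},{"xyz": [0.035,0,0],"angular": [0,0,0]},{"xyz": [0.045,0,0],"angular": [0,0,0]},{"xyz": [0.052,0,0],"angular": [0,0,0]},{"xyz": [0.056,0,0],"angular": [0,0,0]},{"xyz": [0.056,0,0],"angular": [0,0,0]}]'

```text
clock: 2.45
position: [0.4302, 0.0295, 0.0448]
ee_rot: [0.672, 0.74, 0.0, 0.001]
ft_force: [0.1, -7.5, 5.4]
grip_width: 0.001
grasp_force: 3.4
```

Emit:
carry_out --motion '[{"xyz": [0.003,0,0],"angular": [0,0,0]},{"xyz": [0.003,0,0],"angular": [0,0,0]}]'

```text
clock: 2.65
position: [0.4299, 0.0321, 0.0447]
ee_rot: [0.673, 0.74, -0.0, 0.001]
ft_force: [-0.4, -7.5, 5.2]
grip_width: 0.002
grasp_force: 3.6
```

Emit:
carry_out --motion '[{"xyz": [0.003,0,0],"angular": [0,0,0]},{"xyz": [0.003,0,0],"angular": [0,0,0]}]'

```text
clock: 2.85
position: [0.4297, 0.034, 0.0447]
ee_rot: [0.673, 0.74, -0.0, 0.002]
ft_force: [0.3, -11.1, 6.1]
grip_width: 0.002
grasp_force: 5.4
```

```bash
python3 - <<'E'
from h import *
st(); c=snap("scene","s1",(190,120,340,230),4)
snap("wrist","w2",None,1.2)
E
```

```text
t 2.85 p [0.4297 0.034  0.0447] F [  0.3 -11.1   6.1] grip 0.002 5.4
[[-0.094, 0.996, 0.002], [0.996, 0.094, -0.003], [-0.003, 0.002, -1.0]] [ 0.49  0.18 -0.71  2.12  0.16  0.89 -0.22]
```

View pics/s1.png

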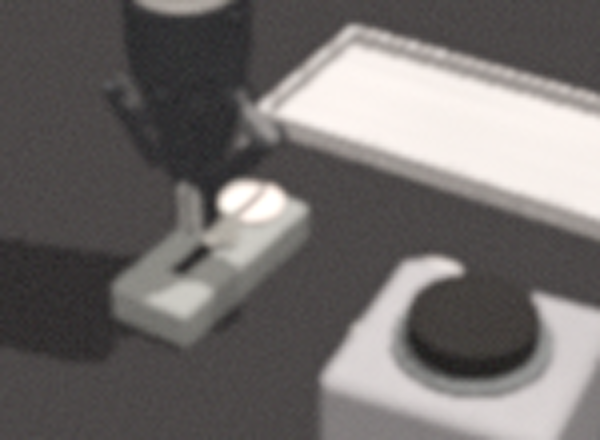

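The tab is pushed up to the dial at about (220,235), and the force jumped to 11 N, so it is at its stop. I'll press slightly more, hold, then back off and rise.

Emit:
carry_out --motion '[{"xyz": [0.003,0,0],"angular": [0,0,0]},{"xyz": [0.003,0,0],"angular": [0,0,0]},{"xyz": [0.003,0,0],"angular": [0,0,0]}]'

```text
clock: 3.25
position: [0.4296, 0.0343, 0.0447]
ee_rot: [0.674, 0.739, -0.002, 0.003]
ft_force: [0.8, -21.1, 6.0]
grip_width: -0.002
grasp_force: 10.8
```

Emit:
carry_out --motion '[{"xyz": [-0.02,0,0],"angular": [0,0,0]},{"xyz": [-0.05,0,0],"angular": [0,0,0]},{"xyz": [-0.075,0,0],"angular": [0,0,0]},{"xyz": [-0.075,0,-0.05],"angular": [0,0,0]},{"xyz": [-0.075,0,-0.1],"angular": [0,0,0]},{"xyz": [-0.075,0,-0.15],"angular": [0,0,0]},{"xyz": [-0.125,0,-0.16],"angular": [0,0,6]},{"xyz": [-0.175,0,-0.16],"angular": [0,0,6]},{"xyz": [-0.22,0,-0.16],"angular": [0,0,6]},{"xyz": [-0.26,0,-0.16],"angular": [0,0,6]},{"xyz": [-0.28,0,-0.16],"angular": [0,0,6]},{"xyz": [-0.28,0,-0.16],"angular": [0,0,6]}]' --hand 1

```text
clock: 4.45
position: [0.4549, -0.2419, 0.2038]
ee_rot: [0.712, 0.703, 0.0, 0.0]
ft_force: [-0.2, 0.2, -0.1]
grip_width: 0.999
grasp_force: 0.0
```

```bash
python3 - <<'E'
from h import *
st(); snap("top","t2",(225,210,285,260),4)
c=snap("wrist","w3",None,1.5)
for p,h in (((.4147,-.236),.06),((.5451,-.2358),.052),((.5565,-.3527),.044)): print(w2p(c,(*p,h))*1.5)
im=cv2.imread("pics/w3.png"); t=cv2.imread("pics/t2.png"); im[-t.shape[0]:,:t.shape[1]]=t; cv2.imwrite("pics/w3.png",im)
E
```

```text
t 4.45 p [ 0.4549 -0.2419  0.2038] F [-0.2  0.2 -0.1] grip 0.999 0.0
[[0.013, 1.0, 0.001], [1.0, -0.013, -0.0], [-0.0, 0.001, -1.0]] [ 0.84  0.14 -0.47  1.77  0.07  1.25  0.34]
[307.86707111 264.33264936]
[520.09074176 258.92938281]
[519.83133278 417.1078902 ]
```

View pics/w3.png

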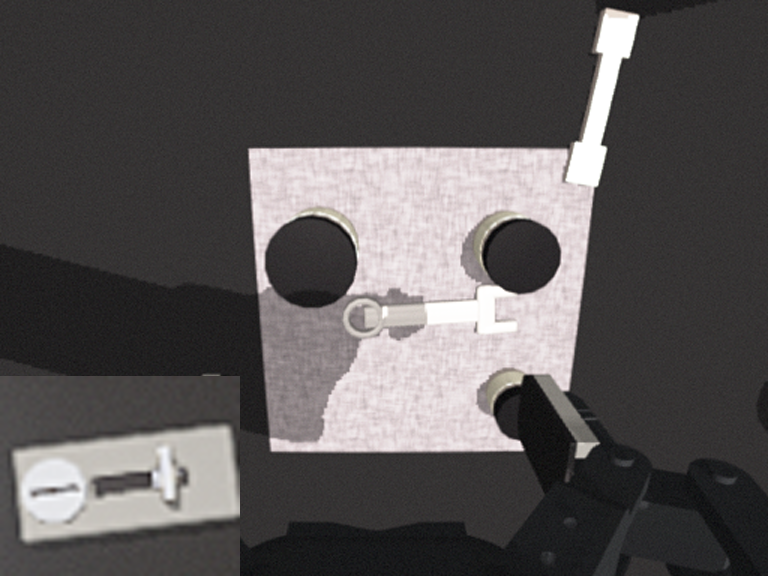

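The tab has sprung back in the inset. Caps are at (311,261) for the big jar and (521,256) for the medium one, close to prediction.

```bash
python3 - <<'E'
from h import *
c=load("w3")
f=lambda u,v,h:p2w(c,(u+.5)/1.5-.5,(v+.5)/1.5-.5,h)
print(f(311,261,.06),np.linalg.norm(f(265,261,.06)-f(357,261,.06)),f(521.5,256,.052),np.linalg.norm(f(482,256,.052)-f(561,256,.052)))
to(.4155,-.235,.014,90)
E
```

```text
[ 0.41654587 -0.23380283  0.06      ] 0.05544176565233645 [ 0.54567738 -0.23378381  0.052     ] 0.0494992581382383
xyz [0.0029, -0.0401, 0.1898] angular [0.04, -0.03, -0.46]
```

Emit:
carry_out --motion '[{"xyz": [0.003,-0.039,0.05],"angular": [0,0,-0.5]},{"xyz": [0.0035,-0.0395,0.09],"angular": [0,0,-0.5]},{"xyz": [0.0035,-0.0395,0.13],"angular": [0,0,-0.5]},{"xyz": [0.0035,-0.0395,0.16],"angular": [0,0,-0.5]},{"xyz": [0.0035,-0.0395,0.18],"angular": [0,0,-0.5]},{"xyz": [0.0035,-0.0395,0.191],"angular": [0,0,-0.5]},{"xyz": [0.0035,-0.0395,0.191],"angular": [0,0,-0.5]}]'

```text
clock: 5.25
position: [0.4155, -0.2341, 0.0118]
ee_rot: [0.706, 0.708, 0.0, -0.001]
ft_force: [0.5, -0.2, 0.3]
grip_width: 1.001
grasp_force: 0.0
```

Emit:
carry_out --motion '[{"xyz": [0,0,0],"angular": [0,0,0]},{"xyz": [0,0,0],"angular": [0,0,0]},{"xyz": [0,0,0],"angular": [0,0,0]},{"xyz": [0,0,0],"angular": [0,0,0]},{"xyz": [0,0,0],"angular": [0,0,0]},{"xyz": [0,0,0],"angular": [0,0,0]},{"xyz": [0,0,0],"angular": [0,0,0]},{"xyz": [0,0,0],"angular": [0,0,0]}]' --hand 0 --grip_force 60

```text
clock: 6.05
position: [0.4166, -0.2359, 0.0139]
ee_rot: [0.707, 0.707, 0.0, 0.001]
ft_force: [0.2, 0.6, 6.3]
grip_width: 0.631
grasp_force: 61.5
```

Emit:
carry_out --motion '[{"xyz": [0,0,-0.02],"angular": [0,0,0]},{"xyz": [0,0,-0.05],"angular": [0,0,0]},{"xyz": [0,0,-0.09],"angular": [0,0,0]},{"xyz": [0,0,-0.13],"angular": [0,0,0]},{"xyz": [0.02,0.02,-0.16],"angular": [0,0,0]},{"xyz": [0.045,0.045,-0.18],"angular": [0,0,0]},{"xyz": [0.07,0.075,-0.19],"angular": [0,0,0]},{"xyz": [0.1,0.105,-0.19],"angular": [0,0,0]},{"xyz": [0.125,0.13,-0.19],"angular": [0,0,0]},{"xyz": [0.14,0.15,-0.19],"angular": [0,0,0]},{"xyz": [0.15,0.16,-0.19],"angular": [0,0,0]},{"xyz": [0.15,0.16,-0.19],"angular": [0,0,0]}]'

```text
clock: 7.25
position: [0.5762, -0.0839, 0.2025]
ee_rot: [0.706, 0.708, 0.0, -0.0]
ft_force: [-0.5, 0.5, -0.9]
grip_width: 0.631
grasp_force: 63.4
```

```bash
python3 - <<'E'
from h import *
st(); to(.662,-.006,.16,90)
c=snap("wrist","w4",None,1.5); print(w2p(c,(.662,-.006,.12))*1.5)
E
```

```text
t 7.25 p [ 0.5762 -0.0839  0.2025] F [-0.5  0.5 -0.9] grip 0.631 63.4
[[-0.002, 1.0, 0.0], [1.0, 0.002, 0.001], [0.001, 0.0, -1.0]] [ 0.56  0.31 -0.6   1.59  0.18  1.29 -0.06]
xyz [0.0776, 0.086, 0.0426] angular [0.02, -0.05, 0.14]
[568.10471513 135.89505452]
```

View pics/w4.png

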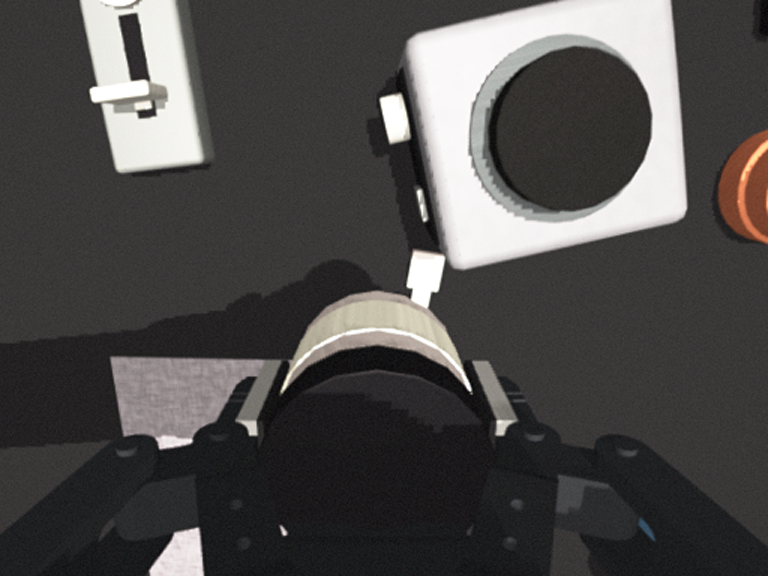

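The jar hangs upright and its cap is centred between the fingers. The pad centre is at (570,129), about 3 mm beyond prediction in y, so I aim at (0.6625, -0.0045).

Emit:
carry_out --motion '[{"xyz": [0.03,0.035,0],"angular": [0,0,0]},{"xyz": [0.055,0.062,0.01],"angular": [0,0,0]},{"xyz": [0.07,0.078,0.025],"angular": [0,0,0]},{"xyz": [0.0785,0.0865,0.04],"angular": [0,0,0]},{"xyz": [0.0785,0.0865,0.055],"angular": [0,0,0]},{"xyz": [0.0785,0.0865,0.065],"angular": [0,0,0]},{"xyz": [0.0785,0.0865,0.065],"angular": [0,0,0]}]'

```text
clock: 8.0
position: [0.6605, -0.0093, 0.1356]
ee_rot: [0.708, 0.706, -0.001, -0.001]
ft_force: [0.3, 0.0, -0.3]
grip_width: 0.633
grasp_force: 63.7
```

Emit:
carry_out --motion '[{"xyz": [0,0,0.005],"angular": [0,0,0]},{"xyz": [0,0,0.009],"angular": [0,0,0]},{"xyz": [0,0,0.012],"angular": [0,0,0]},{"xyz": [0,0,0.014],"angular": [0,0,0]},{"xyz": [0,0,0.014],"angular": [0,0,0]}]'

```text
clock: 8.5
position: [0.6624, -0.0083, 0.1245]
ee_rot: [0.708, 0.707, -0.0, 0.001]
ft_force: [-4.1, -4.0, 7.9]
grip_width: 0.635
grasp_force: 63.7
```

Emit:
carry_out --motion '[{"xyz": [0,0,0.002],"angular": [0,0,0]},{"xyz": [0,0,0.004],"angular": [0,0,0]},{"xyz": [0,0,0.004],"angular": [0,0,0]}]'

```text
clock: 8.8
position: [0.6626, -0.0082, 0.1237]
ee_rot: [0.708, 0.707, 0.0, 0.002]
ft_force: [-14.4, -4.0, 30.6]
grip_width: 0.633
grasp_force: 66.5
```

```bash
python3 - <<'E'
from h import *
st(); c=snap("scene","s2",(230,120,380,260),4)
E
```

```text
t 8.8 p [ 0.6626 -0.0082  0.1237] F [-14.4  -4.   30.6] grip 0.633 66.5
[[0.001, 1.0, 0.003], [1.0, -0.001, -0.002], [-0.002, 0.003, -1.0]] [ 0.36  0.55 -0.59  1.46  0.32  1.22 -0.26]
```

Clearly on the hard stop at 30 N. I'll hold, then lift and carry towards the tray.

Emit:
carry_out --motion '[{"xyz": [0,0,0],"angular": [0,0,0]},{"xyz": [0,0,0],"angular": [0,0,0]},{"xyz": [0,0,0],"angular": [0,0,0]},{"xyz": [0,0,0],"angular": [0,0,0]},{"xyz": [0,0,0],"angular": [0,0,0]},{"xyz": [0,0,0],"angular": [0,0,0]},{"xyz": [0,0,0],"angular": [0,0,0]},{"xyz": [0,0,0],"angular": [0,0,0]},{"xyz": [0,0,0],"angular": [0,0,0]},{"xyz": [0,0,0],"angular": [0,0,0]}]'

```text
clock: 9.85
position: [0.6626, -0.0083, 0.1238]
ee_rot: [0.708, 0.707, 0.0, 0.002]
ft_force: [-14.6, -4.2, 29.5]
grip_width: 0.632
grasp_force: 66.5
```

Emit:
carry_out --motion '[{"xyz": [0,0,-0.01],"angular": [0,0,0]},{"xyz": [0,0,-0.03],"angular": [0,0,0]},{"xyz": [0,0,-0.06],"angular": [0,0,0]},{"xyz": [0,0,-0.07],"angular": [0,0,0]},{"xyz": [0,0,-0.07],"angular": [0,0,0]}]'

```text
clock: 10.35
position: [0.663, -0.0069, 0.191]
ee_rot: [0.707, 0.707, 0.001, 0.001]
ft_force: [-0.6, -0.1, -1.8]
grip_width: 0.629
grasp_force: 63.8
```

```bash
python3 - <<'E'
from h import *
st()
a=np.radians(7.9); d=np.array([np.cos(a),np.sin(a)]); t=np.array([.4887,.2896])
for k in (-.095,0,.095): print(np.round(t+k*d,4))
to(*(t-.095*d),.10,98)
E
```

```text
t 10.35 p [ 0.663  -0.0069  0.191 ] F [-0.6 -0.1 -1.8] grip 0.629 63.8
[[0.0, 1.0, 0.003], [1.0, -0.0, -0.0], [-0.0, 0.003, -1.0]] [ 0.37  0.5  -0.6   1.38  0.29  1.34 -0.24]
[0.3946 0.2765]
[0.4887 0.2896]
[0.5828 0.3027]
xyz [0.2834, -0.2687, 0.0901] angular [0.19, 0.02, -8.0]
```

Emit:
carry_out --motion '[{"xyz": [0.02,-0.02,0],"angular": [0,0,-2]},{"xyz": [0.05,-0.047,0],"angular": [0,0,-4]},{"xyz": [0.085,-0.08,0],"angular": [0,0,-6]},{"xyz": [0.12,-0.113,0],"angular": [0,0,-8]},{"xyz": [0.155,-0.146,0],"angular": [0,0,-8]},{"xyz": [0.19,-0.179,0.01],"angular": [0,0,-8]},{"xyz": [0.225,-0.212,0.03],"angular": [0,0,-8]},{"xyz": [0.25,-0.237,0.05],"angular": [0,0,-8]},{"xyz": [0.27,-0.257,0.075],"angular": [0,0,-8]},{"xyz": [0.283,-0.269,0.09],"angular": [0,0,-8]},{"xyz": [0.283,-0.269,0.09],"angular": [0,0,-8]},{"xyz": [0.283,-0.269,0.09],"angular": [0,0,-8]}]'

```text
clock: 11.55
position: [0.3928, 0.2754, 0.0986]
ee_rot: [0.656, 0.755, -0.001, -0.0]
ft_force: [0.9, -0.1, -0.4]
grip_width: 0.631
grasp_force: 63.8
```

```bash
python3 - <<'E'
from h import *
st(); to(.3946,.2765,.02,98)
c=snap("scene","s3",(180,60,380,210),3)
t=snap("top","t3",(110,130,310,280),3)
a=cv2.imread("pics/s3.png");b=cv2.imread("pics/t3.png")
cv2.imwrite("pics/m3.png",cv2.resize(np.vstack([a,b]),None,fx=.66,fy=.66))
E
```

```text
t 11.55 p [0.3928 0.2754 0.0986] F [ 0.9 -0.1 -0.4] grip 0.631 63.8
[[-0.14, 0.99, -0.001], [0.99, 0.14, -0.001], [-0.0, -0.001, -1.0]] [ 0.08  0.24 -0.86  1.95  0.21  1.04 -0.73]
xyz [0.0008, 0.002, 0.0786] angular [-0.07, 0.03, 0.04]
```

View pics/m3.png

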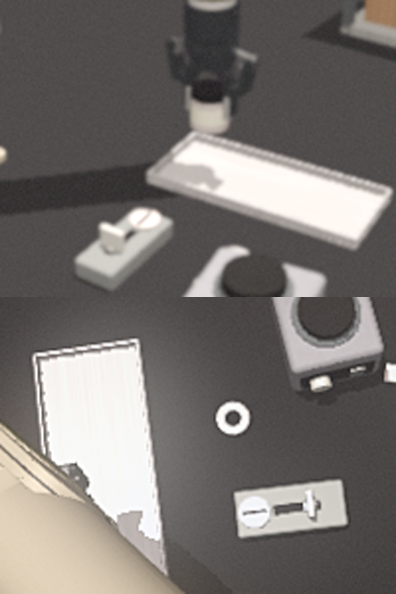

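The jar is held upright above the near (-x) end of the tray. Lowering to the floor and releasing.

Emit:
carry_out --motion '[{"xyz": [0.001,0.002,0.03],"angular": [0,0,0]},{"xyz": [0.001,0.002,0.055],"angular": [0,0,0]},{"xyz": [0.001,0.002,0.068],"angular": [0,0,0]},{"xyz": [0.001,0.002,0.075],"angular": [0,0,0]},{"xyz": [0.001,0.002,0.079],"angular": [0,0,0]},{"xyz": [0.001,0.002,0.0805],"angular": [0,0,0]},{"xyz": [0.001,0.002,0.0805],"angular": [0,0,0]}]'

```text
clock: 12.35
position: [0.3954, 0.2775, 0.0194]
ee_rot: [0.656, 0.755, 0.0, 0.0]
ft_force: [0.0, 0.7, -1.5]
grip_width: 0.631
grasp_force: 63.8
```

Emit:
carry_out --motion '[{"xyz": [0,0,0.001],"angular": [0,0,0]},{"xyz": [0,0,0.002],"angular": [0,0,0]},{"xyz": [0,0,0.0025],"angular": [0,0,0]}]'

```text
clock: 12.65
position: [0.3954, 0.2775, 0.0178]
ee_rot: [0.656, 0.755, 0.0, 0.001]
ft_force: [-8.6, -7.2, 26.5]
grip_width: 0.629
grasp_force: 65.5
```

Emit:
carry_out --motion '[{"xyz": [0,0,0],"angular": [0,0,0]},{"xyz": [0,0,0],"angular": [0,0,0]},{"xyz": [0,0,0],"angular": [0,0,0]},{"xyz": [0,0,0],"angular": [0,0,0]},{"xyz": [0,0,-0.015],"angular": [0,0,0]},{"xyz": [0,0,-0.04],"angular": [0,0,0]},{"xyz": [0,0,-0.08],"angular": [0,0,0]},{"xyz": [0,0,-0.12],"angular": [0,0,0]},{"xyz": [0,0,-0.16],"angular": [0,0,0]},{"xyz": [0,0,-0.18],"angular": [0,0,0]}]' --hand 0.92

```text
clock: 13.65
position: [0.3954, 0.2784, 0.2007]
ee_rot: [0.656, 0.755, 0.002, 0.001]
ft_force: [0.2, -0.2, -0.8]
grip_width: 0.922
grasp_force: 0.0
```

```bash
python3 - <<'E'
from h import *
st(); to(.53,-.30,.21,90)
c=snap("scene","s4",(180,60,380,210),3)
E
```

```text
t 13.65 p [0.3954 0.2784 0.2007] F [ 0.2 -0.2 -0.8] grip 0.922 0.0
[[-0.14, 0.99, 0.004], [0.99, 0.14, 0.002], [0.001, 0.004, -1.0]] [ 0.15  0.11 -0.89  1.83  0.09  1.24 -0.63]
xyz [-0.5915, 0.0522, -0.0098] angular [0.25, -0.08, 8.06]
```

Emit:
carry_out --motion '[{"xyz": [-0.58,0.068,-0.01],"angular": [0,0,8]},{"xyz": [-0.58,0.068,-0.01],"angular": [0,0,8]},{"xyz": [-0.58,0.068,-0.01],"angular": [0,0,8]},{"xyz": [-0.58,0.068,-0.01],"angular": [0,0,8]},{"xyz": [-0.58,0.068,-0.01],"angular": [0,0,8]},{"xyz": [-0.58,0.068,-0.01],"angular": [0,0,8]},{"xyz": [-0.58,0.068,-0.01],"angular": [0,0,8]},{"xyz": [-0.58,0.068,-0.01],"angular": [0,0,8]},{"xyz": [-0.58,0.068,-0.01],"angular": [0,0,8]},{"xyz": [-0.58,0.068,-0.01],"angular": [0,0,8]},{"xyz": [-0.58,0.068,-0.01],"angular": [0,0,8]},{"xyz": [-0.58,0.068,-0.01],"angular": [0,0,8]}]'

```text
clock: 14.9
position: [0.5427, -0.2912, 0.2068]
ee_rot: [0.708, 0.706, -0.0, 0.0]
ft_force: [-1.3, -0.3, 0.7]
grip_width: 0.92
grasp_force: 0.0
```

```bash
python3 - <<'E'
from h import *
st(); c=snap("wrist","w5",None,1.5)
for p,h in (((.545,-.235),.052),((.5565,-.3527),.044)): print(w2p(c,(*p,h))*1.5)
a=cv2.imread("pics/s4.png"); a=cv2.resize(a,None,fx=.5,fy=.5); b=cv2.imread("pics/w5.png"); b[-a.shape[0]:,:a.shape[1]]=a
cv2.imwrite("pics/w5.png",b)
E
```

```text
t 14.9 p [ 0.5427 -0.2912  0.2068] F [-1.3 -0.3  0.7] grip 0.92 0.0
[[0.002, 1.0, 0.0], [1.0, -0.002, -0.0], [-0.0, 0.0, -1.0]] [ 0.72  0.35 -0.38  1.51  0.13  1.31  0.32]
[378.98097475 172.75652161]
[395.95420122 349.81101954]
```

View pics/w5.png

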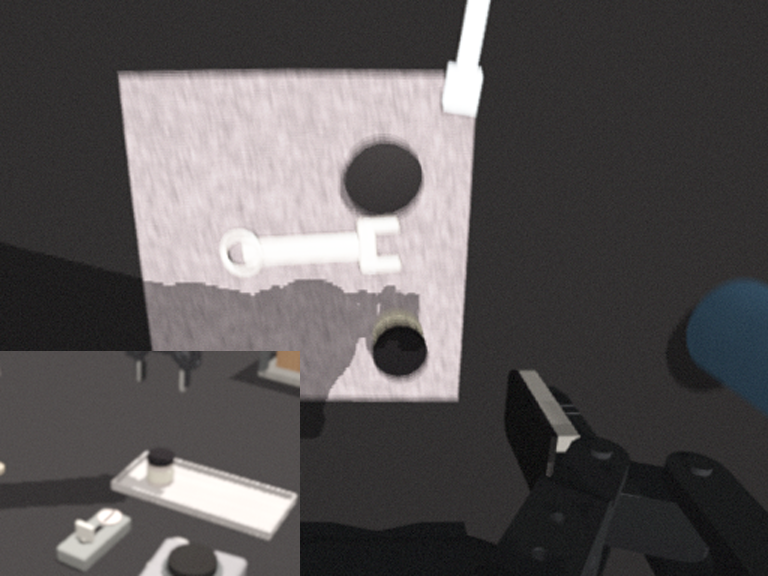

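Jar_2 stands upright in the tray (inset). The 46 mm jar is at (383,177) and the 37 mm at (399,350), both where they were.

```bash
python3 - <<'E'
from h import *
c=snap("wrist","w6"); im=cv2.imread("pics/full_w6.png")
g=im.max(2); x0,y0,x1,y1=205,75,310,150
m=(g[y0:y1,x0:x1]<75).astype(np.uint8)
n,l,s,cen=cv2.connectedComponentsWithStats(m)
for i in range(1,n):
    if s[i,4]>400:
        u,v=cen[i]+[x0,y0]; print(s[i],u,v,p2w(c,u,v,.052))
st(); to(.5455,-.235,.0115,90)
E
```

```text
[  24   10   51   51 1717] 253.53174140943506 112.56144437973208 [ 0.54556868 -0.23813187  0.052     ]
t 15.0 p [ 0.5421 -0.2932  0.2062] F [-0.7  0.8 -0.2] grip 0.92 0.0
[[0.006, 1.0, -0.0], [1.0, -0.006, -0.001], [-0.001, -0.0, -1.0]] [ 0.72  0.35 -0.38  1.5   0.13  1.31  0.32]
xyz [0.0583, 0.0031, 0.1947] angular [-0.02, 0.04, -0.36]
```

Emit:
carry_out --motion '[{"xyz": [0.02,0.001,0.02],"angular": [0,0,-0.4]},{"xyz": [0.045,0.003,0.05],"angular": [0,0,-0.4]},{"xyz": [0.057,0.0035,0.09],"angular": [0,0,-0.4]},{"xyz": [0.057,0.0035,0.13],"angular": [0,0,-0.4]},{"xyz": [0.057,0.0035,0.16],"angular": [0,0,-0.4]},{"xyz": [0.057,0.0035,0.182],"angular": [0,0,-0.4]},{"xyz": [0.057,0.0035,0.194],"angular": [0,0,-0.4]},{"xyz": [0.057,0.0035,0.194],"angular": [0,0,-0.4]}]' --hand 0.82

```text
clock: 15.8
position: [0.5458, -0.2299, 0.0115]
ee_rot: [0.704, 0.71, -0.0, -0.001]
ft_force: [-0.9, -0.5, 1.2]
grip_width: 0.819
grasp_force: 0.0
```

Emit:
carry_out --motion '[{"xyz": [0,0,0],"angular": [0,0,0]},{"xyz": [0,0,0],"angular": [0,0,0]},{"xyz": [0,0,0],"angular": [0,0,0]},{"xyz": [0,0,0],"angular": [0,0,0]},{"xyz": [0,0,0],"angular": [0,0,0]},{"xyz": [0,0,0],"angular": [0,0,0]},{"xyz": [0,0,0],"angular": [0,0,0]},{"xyz": [0,0,0],"angular": [0,0,0]}]' --hand 0

```text
clock: 16.6
position: [0.5477, -0.231, 0.0143]
ee_rot: [0.705, 0.71, 0.001, 0.001]
ft_force: [-0.1, 0.9, 6.6]
grip_width: 0.523
grasp_force: 61.3
```

Emit:
carry_out --motion '[{"xyz": [0,0,-0.02],"angular": [0,0,0]},{"xyz": [0,0,-0.05],"angular": [0,0,0]},{"xyz": [0,0,-0.09],"angular": [0,0,0]},{"xyz": [0,0,-0.13],"angular": [0,0,0]},{"xyz": [0.02,0.01,-0.16],"angular": [0,0,0]},{"xyz": [0.05,0.025,-0.18],"angular": [0,0,0]},{"xyz": [0.09,0.045,-0.18],"angular": [0,0,0]},{"xyz": [0.13,0.065,-0.18],"angular": [0,0,0]},{"xyz": [0.165,0.085,-0.18],"angular": [0,0,0]},{"xyz": [0.195,0.1,-0.18],"angular": [0,0,0]},{"xyz": [0.195,0.1,-0.18],"angular": [0,0,0]},{"xyz": [0.195,0.1,-0.18],"angular": [0,0,0]}]'

```text
clock: 17.8
position: [0.6451, -0.0342, 0.1926]
ee_rot: [0.704, 0.71, 0.0, 0.0]
ft_force: [0.1, -0.4, -1.4]
grip_width: 0.523
grasp_force: 61.6
```

```bash
python3 - <<'E'
from h import *
st(); to(.6625,-.002,.136,90)
c=snap("wrist","w7",None,1.5)
E
```

```text
t 17.8 p [ 0.6451 -0.0342  0.1926] F [ 0.1 -0.4 -1.4] grip 0.523 61.6
[[-0.009, 1.0, 0.0], [1.0, 0.009, -0.0], [-0.0, 0.0, -1.0]] [ 0.35  0.44 -0.49  1.43  0.21  1.32 -0.15]
xyz [0.0321, 0.0176, 0.0566] angular [0.01, 0.0, 0.5]
```

View pics/w7.png

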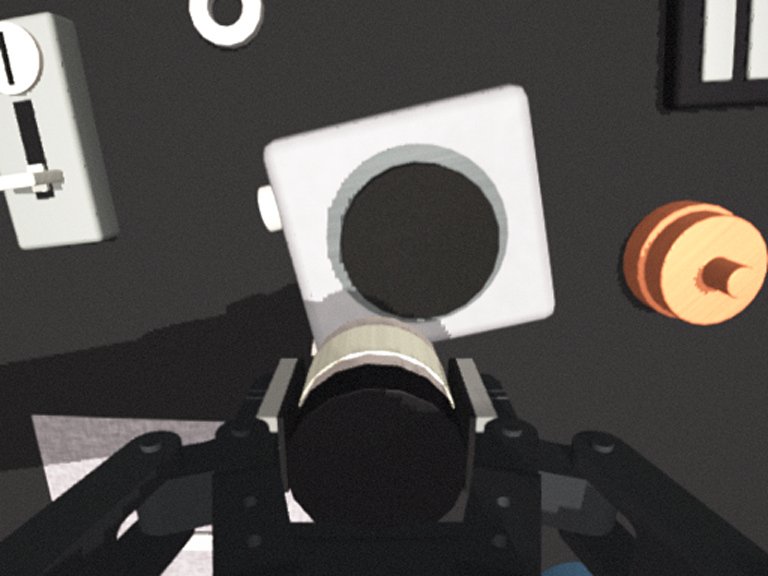

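The 46 mm jar is upright in the grip. The pad centre is at (420,241).

```bash
python3 - <<'E'
from h import *
c=load("w7"); print(p2w(c,420/1.5,241/1.5,.12))
# jar cap centre: circle in picture
for u,v in ((378,450),):print(p2w(c,u/1.5,v/1.5,.1926-.0143+.052))
E
```

```text
[ 0.66488076 -0.00235318  0.12      ]
[ 0.64596238 -0.0336692   0.2303    ]
```

Emit:
carry_out --motion '[{"xyz": [0.015,0.009,0],"angular": [0,0,0]},{"xyz": [0.028,0.016,0.01],"angular": [0,0,0]},{"xyz": [0.033,0.018,0.025],"angular": [0,0,0]},{"xyz": [0.033,0.018,0.04],"angular": [0,0,0]},{"xyz": [0.033,0.018,0.05],"angular": [0,0,0]},{"xyz": [0.033,0.018,0.056],"angular": [0,0,0]},{"xyz": [0.033,0.018,0.056],"angular": [0,0,0]}]'

```text
clock: 18.55
position: [0.6624, -0.0026, 0.1353]
ee_rot: [0.705, 0.709, -0.001, -0.0]
ft_force: [0.5, 0.3, -0.7]
grip_width: 0.525
grasp_force: 61.6
```

Emit:
carry_out --motion '[{"xyz": [0,0,0.004],"angular": [0,0,0]},{"xyz": [0,0,0.008],"angular": [0,0,0]},{"xyz": [0,0,0.011],"angular": [0,0,0]},{"xyz": [0,0,0.014],"angular": [0,0,0]},{"xyz": [0,0,0.016],"angular": [0,0,0]},{"xyz": [0,0,0.016],"angular": [0,0,0]}]'

```text
clock: 19.15
position: [0.6635, -0.0022, 0.1241]
ee_rot: [0.705, 0.709, 0.0, 0.001]
ft_force: [-12.1, -2.2, 25.3]
grip_width: 0.523
grasp_force: 64.2
```

Emit:
carry_out --motion '[{"xyz": [0,0,0.001],"angular": [0,0,0]},{"xyz": [0,0,0.001],"angular": [0,0,0]},{"xyz": [0,0,0.001],"angular": [0,0,0]},{"xyz": [0,0,0.001],"angular": [0,0,0]},{"xyz": [0,0,0.001],"angular": [0,0,0]},{"xyz": [0,0,0.001],"angular": [0,0,0]},{"xyz": [0,0,0.001],"angular": [0,0,0]},{"xyz": [0,0,0.001],"angular": [0,0,0]},{"xyz": [0,0,0.001],"angular": [0,0,0]},{"xyz": [0,0,0.001],"angular": [0,0,0]},{"xyz": [0,0,0.001],"angular": [0,0,0]}]'

```text
clock: 20.25
position: [0.6635, -0.0023, 0.124]
ee_rot: [0.705, 0.709, 0.0, 0.002]
ft_force: [-16.0, -2.3, 31.9]
grip_width: 0.524
grasp_force: 64.8
```

Emit:
carry_out --motion '[{"xyz": [0,0,-0.01],"angular": [0,0,0]},{"xyz": [0,0,-0.03],"angular": [0,0,0]},{"xyz": [0,0,-0.06],"angular": [0,0,0]},{"xyz": [0,0,-0.07],"angular": [0,0,0]},{"xyz": [0,0,-0.07],"angular": [0,0,0]}]'

```text
clock: 20.75
position: [0.6637, -0.0017, 0.1907]
ee_rot: [0.705, 0.71, 0.001, 0.001]
ft_force: [0.1, 0.5, -1.6]
grip_width: 0.524
grasp_force: 61.5
```

```bash
python3 - <<'E'
from h import *
st(); to(.4887,.2896,.10,98)
E
```

```text
t 20.75 p [ 0.6637 -0.0017  0.1907] F [ 0.1  0.5 -1.6] grip 0.524 61.5
[[-0.007, 1.0, 0.003], [1.0, 0.007, -0.0], [-0.0, 0.003, -1.0]] [ 0.29  0.48 -0.5   1.38  0.23  1.33 -0.21]
xyz [0.2925, -0.1733, 0.0901] angular [0.17, 0.02, -7.6]
```

Emit:
carry_out --motion '[{"xyz": [0.02,-0.012,0],"angular": [0,0,-2]},{"xyz": [0.05,-0.03,0],"angular": [0,0,-4]},{"xyz": [0.085,-0.05,0],"angular": [0,0,-6]},{"xyz": [0.12,-0.071,0],"angular": [0,0,-7.6]},{"xyz": [0.155,-0.092,0],"angular": [0,0,-7.6]},{"xyz": [0.19,-0.113,0.01],"angular": [0,0,-7.6]},{"xyz": [0.225,-0.133,0.03],"angular": [0,0,-7.6]},{"xyz": [0.255,-0.151,0.05],"angular": [0,0,-7.6]},{"xyz": [0.28,-0.166,0.075],"angular": [0,0,-7.6]},{"xyz": [0.2925,-0.173,0.09],"angular": [0,0,-7.6]},{"xyz": [0.2925,-0.173,0.09],"angular": [0,0,-7.6]},{"xyz": [0.2925,-0.173,0.09],"angular": [0,0,-7.6]}]'

```text
clock: 21.95
position: [0.4878, 0.2887, 0.0985]
ee_rot: [0.656, 0.755, -0.001, -0.0]
ft_force: [0.5, -0.5, -1.4]
grip_width: 0.528
grasp_force: 61.6
```

```bash
python3 - <<'E'
from h import *
st(); to(.4887,.2896,.0183,98)
c=snap("scene","s8",(180,60,380,210),3)
E
```

```text
t 21.95 p [0.4878 0.2887 0.0985] F [ 0.5 -0.5 -1.4] grip 0.528 61.6
[[-0.139, 0.99, -0.001], [0.99, 0.139, -0.001], [-0.001, -0.001, -1.0]] [-0.07  0.4  -0.66  1.74  0.27  1.1  -0.68]
xyz [0.0008, 0.0011, 0.0802] angular [-0.07, 0.04, 0.01]
```

View pics/s8.png

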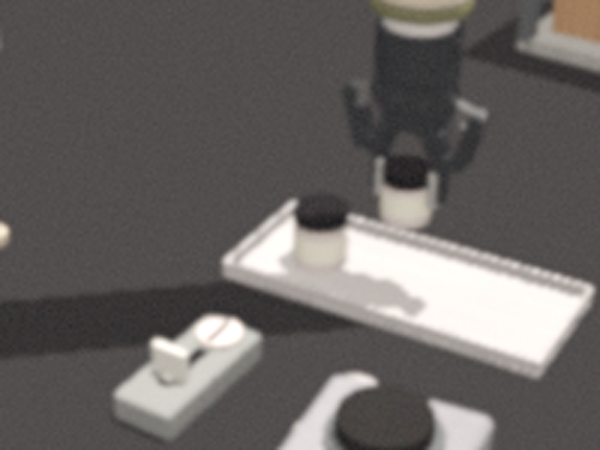

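Jar_2 stands in the tray at (322,230) and jar_3 is upright above the middle. Lowering.

Emit:
carry_out --motion '[{"xyz": [0.001,0.001,0.03],"angular": [0,0,0]},{"xyz": [0.001,0.001,0.055],"angular": [0,0,0]},{"xyz": [0.001,0.001,0.068],"angular": [0,0,0]},{"xyz": [0.001,0.001,0.076],"angular": [0,0,0]},{"xyz": [0.001,0.001,0.08],"angular": [0,0,0]},{"xyz": [0.001,0.001,0.0815],"angular": [0,0,0]},{"xyz": [0.001,0.001,0.082],"angular": [0,0,0]},{"xyz": [0.001,0.001,0.082],"angular": [0,0,0]}]'

```text
clock: 22.8
position: [0.4893, 0.2907, 0.0183]
ee_rot: [0.656, 0.755, 0.001, 0.0]
ft_force: [-1.9, -2.1, 3.8]
grip_width: 0.523
grasp_force: 62.0
```

Touching. Release, rise and go back for the small jar.

Emit:
carry_out --motion '[{"xyz": [0,0,0],"angular": [0,0,0]},{"xyz": [0,0,0],"angular": [0,0,0]},{"xyz": [0,0,0],"angular": [0,0,0]},{"xyz": [0,0,0],"angular": [0,0,0]},{"xyz": [0,0,-0.015],"angular": [0,0,0]},{"xyz": [0,0,-0.04],"angular": [0,0,0]},{"xyz": [0,0,-0.08],"angular": [0,0,0]},{"xyz": [0,0,-0.12],"angular": [0,0,0]},{"xyz": [0,0,-0.16],"angular": [0,0,0]},{"xyz": [0,0,-0.19],"angular": [0,0,0]}]' --hand 0.75

```text
clock: 23.8
position: [0.4888, 0.2912, 0.2113]
ee_rot: [0.656, 0.755, 0.001, 0.001]
ft_force: [0.6, -0.5, 0.5]
grip_width: 0.75
grasp_force: 0.0
```

```bash
python3 - <<'E'
from h import *
st(); to(.55,-.40,.21,90)
E
```

```text
t 23.8 p [0.4888 0.2912 0.2113] F [ 0.6 -0.5  0.5] grip 0.75 0.0
[[-0.14, 0.99, 0.003], [0.99, 0.14, 0.001], [0.001, 0.003, -1.0]] [-0.04  0.29 -0.69  1.61  0.19  1.3  -0.62]
xyz [-0.693, -0.0361, 0.0005] angular [0.16, -0.07, 8.04]
```

Emit:
carry_out --motion '[{"xyz": [-0.55,-0.03,0],"angular": [0,0,8]},{"xyz": [-0.55,-0.03,0],"angular": [0,0,8]},{"xyz": [-0.55,-0.03,0],"angular": [0,0,8]},{"xyz": [-0.55,-0.03,0],"angular": [0,0,8]},{"xyz": [-0.55,-0.03,0],"angular": [0,0,8]},{"xyz": [-0.55,-0.03,0],"angular": [0,0,8]},{"xyz": [-0.55,-0.03,0],"angular": [0,0,8]},{"xyz": [-0.55,-0.03,0],"angular": [0,0,8]},{"xyz": [-0.55,-0.03,0],"angular": [0,0,8]},{"xyz": [-0.55,-0.03,0],"angular": [0,0,8]},{"xyz": [-0.55,-0.03,0],"angular": [0,0,8]}]'

```text
clock: 24.9
position: [0.5355, -0.2591, 0.2088]
ee_rot: [0.707, 0.707, 0.0, 0.001]
ft_force: [0.5, -0.4, 1.1]
grip_width: 0.746
grasp_force: 0.0
```

Emit:
carry_out --motion '[{"xyz": [-0.05,0,0],"angular": [0,0,0]},{"xyz": [-0.1,0,0],"angular": [0,0,0]},{"xyz": [-0.12,0,0],"angular": [0,0,0]},{"xyz": [-0.13,0,0],"angular": [0,0,0]},{"xyz": [-0.13,0,0],"angular": [0,0,0]},{"xyz": [-0.13,0,0],"angular": [0,0,0]}]'

```text
clock: 25.5
position: [0.5363, -0.3854, 0.2079]
ee_rot: [0.706, 0.708, 0.001, -0.0]
ft_force: [1.0, 1.3, 0.1]
grip_width: 0.744
grasp_force: 0.0
```

```bash
python3 - <<'E'
from h import *
st(); c=snap("wrist","w9",None,1.5); print(w2p(c,(.5565,-.3527,.044))*1.5)
snap("scene","s9",(180,60,380,210),3)
a=cv2.imread("pics/s9.png"); a=cv2.resize(a,None,fx=.5,fy=.5); b=cv2.imread("pics/w9.png"); b[-a.shape[0]:,:a.shape[1]]=a
cv2.imwrite("pics/w9.png",b)
E
```

```text
t 25.5 p [ 0.5363 -0.3854  0.2079] F [1.  1.3 0.1] grip 0.744 0.0
[[-0.002, 1.0, 0.001], [1.0, 0.002, 0.001], [0.001, 0.001, -1.0]] [ 0.73  0.43 -0.24  1.38  0.1   1.34  0.49]
[407.66320049 210.78653733]
```

View pics/w9.png

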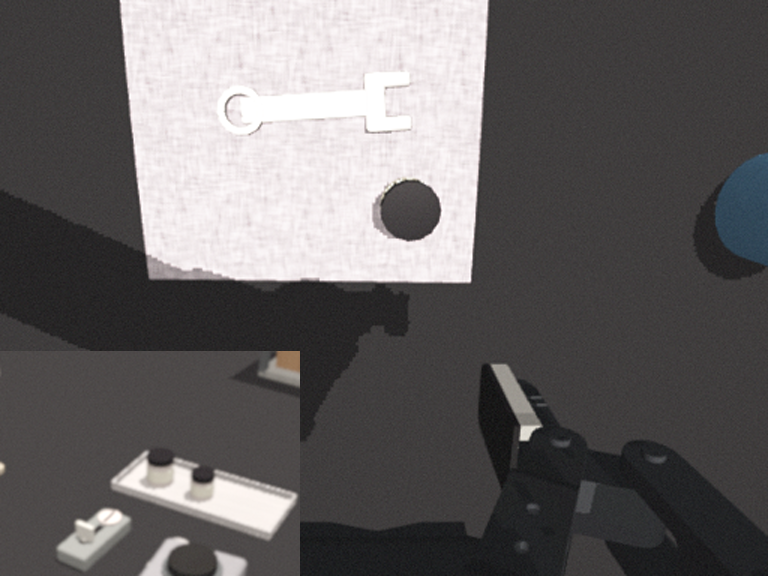

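Both placed jars stand upright (inset). The 37 mm jar's cap is at (410,210), about 1 mm from prediction.

Emit:
carry_out --motion '[{"xyz": [0.02,0.015,0.02],"angular": [0,0,0]},{"xyz": [0.033,0.021,0.05],"angular": [0,0,0]},{"xyz": [0.033,0.021,0.09],"angular": [0,0,0]},{"xyz": [0.033,0.021,0.13],"angular": [0,0,0]},{"xyz": [0.033,0.021,0.16],"angular": [0,0,0]},{"xyz": [0.033,0.021,0.185],"angular": [0,0,0]},{"xyz": [0.033,0.021,0.1975],"angular": [0,0,0]},{"xyz": [0.033,0.021,0.1975],"angular": [0,0,0]}]'

```text
clock: 26.4
position: [0.5559, -0.3529, 0.0085]
ee_rot: [0.707, 0.708, -0.0, -0.001]
ft_force: [-0.3, -0.3, 0.4]
grip_width: 0.754
grasp_force: 0.0
```

Emit:
carry_out --motion '[{"xyz": [0,0,0],"angular": [0,0,0]},{"xyz": [0,0,0],"angular": [0,0,0]},{"xyz": [0,0,0],"angular": [0,0,0]},{"xyz": [0,0,0],"angular": [0,0,0]},{"xyz": [0,0,0],"angular": [0,0,0]},{"xyz": [0,0,0],"angular": [0,0,0]},{"xyz": [0,0,0],"angular": [0,0,0]},{"xyz": [0,0,0],"angular": [0,0,0]}]' --hand 0

```text
clock: 27.2
position: [0.5578, -0.355, 0.012]
ee_rot: [0.707, 0.707, 0.0, 0.002]
ft_force: [-0.1, 1.1, 5.7]
grip_width: 0.417
grasp_force: 59.9
```

Emit:
carry_out --motion '[{"xyz": [0,0,-0.02],"angular": [0,0,0]},{"xyz": [0,0,-0.05],"angular": [0,0,0]},{"xyz": [0,0,-0.09],"angular": [0,0,0]},{"xyz": [0.02,0.005,-0.13],"angular": [0,0,0]},{"xyz": [0.05,0.015,-0.16],"angular": [0,0,0]},{"xyz": [0.09,0.027,-0.175],"angular": [0,0,0]},{"xyz": [0.13,0.039,-0.18],"angular": [0,0,0]},{"xyz": [0.17,0.051,-0.18],"angular": [0,0,0]},{"xyz": [0.21,0.063,-0.18],"angular": [0,0,0]},{"xyz": [0.25,0.075,-0.18],"angular": [0,0,0]},{"xyz": [0.28,0.085,-0.18],"angular": [0,0,0]},{"xyz": [0.3,0.09,-0.18],"angular": [0,0,0]}]'

```text
clock: 28.4
position: [0.6471, -0.0509, 0.1907]
ee_rot: [0.706, 0.708, 0.001, 0.0]
ft_force: [-0.8, 1.0, -0.3]
grip_width: 0.417
grasp_force: 59.9
```

Emit:
carry_out --motion '[{"xyz": [0.01,0.005,0],"angular": [0,0,0]},{"xyz": [0.015,0.008,0],"angular": [0,0,0]},{"xyz": [0.015,0.008,0],"angular": [0,0,0]}]'

```text
clock: 28.7
position: [0.6547, -0.0398, 0.19]
ee_rot: [0.707, 0.707, -0.0, 0.0]
ft_force: [0.1, -0.8, -0.7]
grip_width: 0.412
grasp_force: 59.9
```

```bash
python3 - <<'E'
from h import *
st(); to(.6635,-.0035,.134,90)
c=snap("wrist","w10",None,1.5)
E
```

```text
t 28.7 p [ 0.6547 -0.0398  0.19  ] F [ 0.1 -0.8 -0.7] grip 0.412 59.9
[[0.0, 1.0, 0.0], [1.0, -0.0, -0.0], [-0.0, 0.0, -1.0]] [ 0.27  0.45 -0.38  1.41  0.17  1.31 -0.12]
xyz [0.0364, 0.0088, 0.0559] angular [0.01, 0.02, -0.01]
```

View pics/w10.png

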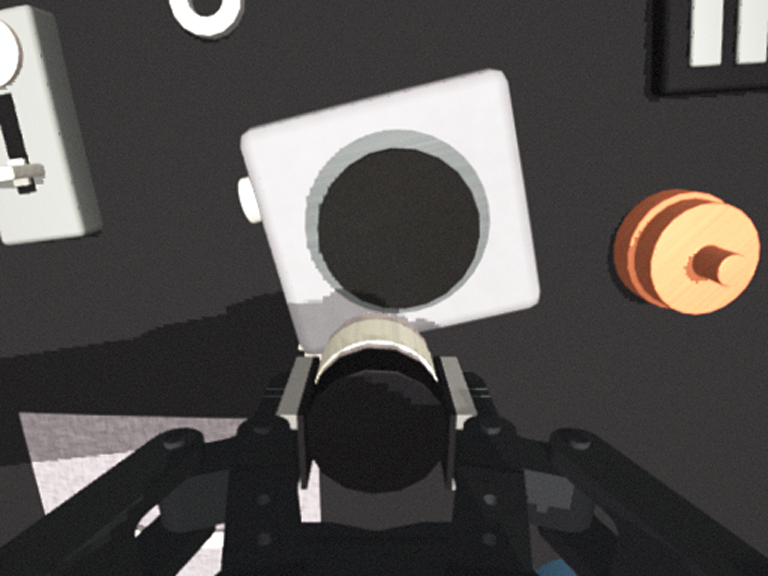

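The 37 mm jar is upright in the grip and the pad centre is at (399,229). Pressing.

Emit:
carry_out --motion '[{"xyz": [0.015,0.004,0],"angular": [0,0,0]},{"xyz": [0.03,0.008,0.01],"angular": [0,0,0]},{"xyz": [0.0365,0.009,0.025],"angular": [0,0,0]},{"xyz": [0.0365,0.009,0.04],"angular": [0,0,0]},{"xyz": [0.0365,0.009,0.05],"angular": [0,0,0]},{"xyz": [0.0365,0.009,0.056],"angular": [0,0,0]},{"xyz": [0.0365,0.009,0.056],"angular": [0,0,0]}]'

```text
clock: 29.45
position: [0.663, -0.0037, 0.1328]
ee_rot: [0.707, 0.707, -0.001, -0.0]
ft_force: [0.5, 0.6, -0.4]
grip_width: 0.413
grasp_force: 60.0
```

Emit:
carry_out --motion '[{"xyz": [0,0,0.004],"angular": [0,0,0]},{"xyz": [0,0,0.008],"angular": [0,0,0]},{"xyz": [0,0,0.011],"angular": [0,0,0]},{"xyz": [0,0,0.014],"angular": [0,0,0]},{"xyz": [0,0,0.015],"angular": [0,0,0]},{"xyz": [0,0,0.015],"angular": [0,0,0]}]'

```text
clock: 30.05
position: [0.6641, -0.0034, 0.1219]
ee_rot: [0.707, 0.707, 0.001, 0.001]
ft_force: [-9.2, -0.7, 19.2]
grip_width: 0.411
grasp_force: 62.0
```

Emit:
carry_out --motion '[{"xyz": [0,0,0.002],"angular": [0,0,0]},{"xyz": [0,0,0.002],"angular": [0,0,0]},{"xyz": [0,0,0.002],"angular": [0,0,0]},{"xyz": [0,0,0.002],"angular": [0,0,0]},{"xyz": [0,0,0.002],"angular": [0,0,0]},{"xyz": [0,0,0.002],"angular": [0,0,0]},{"xyz": [0,0,0.002],"angular": [0,0,0]},{"xyz": [0,0,0.002],"angular": [0,0,0]},{"xyz": [0,0,0.002],"angular": [0,0,0]},{"xyz": [0,0,0.002],"angular": [0,0,0]},{"xyz": [0,0,0.002],"angular": [0,0,0]}]'

```text
clock: 31.15
position: [0.6641, -0.0034, 0.1218]
ee_rot: [0.707, 0.707, 0.001, 0.002]
ft_force: [-16.6, -2.3, 32.7]
grip_width: 0.415
grasp_force: 63.4
```

Emit:
carry_out --motion '[{"xyz": [0,0,-0.01],"angular": [0,0,0]},{"xyz": [0,0,-0.03],"angular": [0,0,0]},{"xyz": [0,0,-0.06],"angular": [0,0,0]},{"xyz": [0,0,-0.075],"angular": [0,0,0]},{"xyz": [0,0,-0.075],"angular": [0,0,0]}]'

```text
clock: 31.65
position: [0.6648, -0.0028, 0.1943]
ee_rot: [0.707, 0.707, 0.002, 0.002]
ft_force: [1.0, 1.3, -1.1]
grip_width: 0.416
grasp_force: 59.9
```

```bash
python3 - <<'E'
from h import *
st(); to(.5828,.3027,.10,98)
E
```

```text
t 31.65 p [ 0.6648 -0.0028  0.1943] F [ 1.   1.3 -1.1] grip 0.416 59.9
[[0.0, 1.0, 0.005], [1.0, -0.0, -0.0], [-0.0, 0.005, -1.0]] [ 0.22  0.47 -0.39  1.38  0.18  1.32 -0.18]
xyz [0.3055, -0.0825, 0.0939] angular [0.26, 0.02, -8.01]
```

Emit:
carry_out --motion '[{"xyz": [0.02,-0.005,0],"angular": [0,0,-2]},{"xyz": [0.05,-0.013,0],"angular": [0,0,-4]},{"xyz": [0.085,-0.023,0],"angular": [0,0,-6]},{"xyz": [0.12,-0.032,0],"angular": [0,0,-8]},{"xyz": [0.155,-0.042,0],"angular": [0,0,-8]},{"xyz": [0.19,-0.051,0.01],"angular": [0,0,-8]},{"xyz": [0.225,-0.06,0.03],"angular": [0,0,-8]},{"xyz": [0.26,-0.07,0.05],"angular": [0,0,-8]},{"xyz": [0.29,-0.078,0.075],"angular": [0,0,-8]},{"xyz": [0.305,-0.0825,0.09],"angular": [0,0,-8]},{"xyz": [0.305,-0.0825,0.094],"angular": [0,0,-8]},{"xyz": [0.305,-0.0825,0.094],"angular": [0,0,-8]}]'

```text
clock: 32.85
position: [0.58, 0.3017, 0.096]
ee_rot: [0.656, 0.755, -0.001, -0.0]
ft_force: [0.6, -0.6, -0.1]
grip_width: 0.412
grasp_force: 59.9
```

```bash
python3 - <<'E'
from h import *
st(); to(.5828,.3027,.016,98)
# is the jar still between the fingers? dark cap / white body seen by wrist
c=snap("wrist","w11"); im=cv2.imread("pics/full_w11.png"); p=cv2.imread("pics/full_w10.png")
print(np.abs(im[215:325,205:300].astype(float)-p[215:325,205:300]).mean(), im[225,252],p[225,252])
E
```

```text
t 32.85 p [0.58   0.3017 0.096 ] F [ 0.6 -0.6 -0.1] grip 0.412 59.9
[[-0.14, 0.99, -0.002], [0.99, 0.14, -0.001], [-0.001, -0.003, -1.0]] [-0.18  0.55 -0.5   1.51  0.27  1.16 -0.59]
xyz [0.0007, 0.0032, 0.08] angular [-0.14, 0.06, 0.08]
22.819234449760767 [119 140 144] [166 188 196]
```

Emit:
carry_out --motion '[{"xyz": [0.001,0.002,0.03],"angular": [0,0,0]},{"xyz": [0.001,0.002,0.055],"angular": [0,0,0]},{"xyz": [0.001,0.002,0.068],"angular": [0,0,0]},{"xyz": [0.001,0.002,0.075],"angular": [0,0,0]},{"xyz": [0.001,0.002,0.079],"angular": [0,0,0]},{"xyz": [0.001,0.002,0.081],"angular": [0,0,0]},{"xyz": [0.001,0.002,0.082],"angular": [0,0,0]},{"xyz": [0.001,0.002,0.082],"angular": [0,0,0]}]'

```text
clock: 33.7
position: [0.5831, 0.3035, 0.0164]
ee_rot: [0.656, 0.755, 0.0, 0.0]
ft_force: [-0.7, 0.2, -0.4]
grip_width: 0.415
grasp_force: 59.9
```

Emit:
carry_out --motion '[{"xyz": [0,0,0.0007],"angular": [0,0,0]},{"xyz": [0,0,0.0012],"angular": [0,0,0]},{"xyz": [0,0,0.0012],"angular": [0,0,0]}]'

```text
clock: 34.0
position: [0.5832, 0.3036, 0.016]
ee_rot: [0.656, 0.755, 0.0, 0.0]
ft_force: [-3.6, -2.0, 8.0]
grip_width: 0.42
grasp_force: 60.8
```

Emit:
carry_out --motion '[{"xyz": [0,0,0],"angular": [0,0,0]},{"xyz": [0,0,0],"angular": [0,0,0]},{"xyz": [0,0,0],"angular": [0,0,0]},{"xyz": [0,0,0],"angular": [0,0,0]},{"xyz": [0,0,-0.015],"angular": [0,0,0]},{"xyz": [0,0,-0.04],"angular": [0,0,0]},{"xyz": [0,0,-0.08],"angular": [0,0,0]},{"xyz": [0,0,-0.12],"angular": [0,0,0]},{"xyz": [0,0,-0.15],"angular": [0,0,0]},{"xyz": [0,0,-0.16],"angular": [0,0,0]}]' --hand 0.65

```text
clock: 35.0
position: [0.584, 0.3045, 0.1799]
ee_rot: [0.656, 0.755, 0.003, 0.001]
ft_force: [0.3, 0.4, 0.9]
grip_width: 0.648
grasp_force: 0.0
```

```bash
python3 - <<'E'
from h import *
st(); to(.437,-.045,.12,95.8)
E
```

```text
t 35.0 p [0.584  0.3045 0.1799] F [0.3 0.4 0.9] grip 0.648 0.0
[[-0.139, 0.99, 0.006], [0.99, 0.139, 0.003], [0.002, 0.006, -1.0]] [-0.18  0.48 -0.52  1.42  0.24  1.3  -0.57]
xyz [-0.3257, -0.1946, 0.0581] angular [0.34, -0.13, 2.21]
```

Emit:
carry_out --motion '[{"xyz": [-0.326,-0.195,0.02],"angular": [0,0,2.2]},{"xyz": [-0.326,-0.195,0.02],"angular": [0,0,2.2]},{"xyz": [-0.326,-0.195,0.02],"angular": [0,0,2.2]},{"xyz": [-0.326,-0.195,0.02],"angular": [0,0,2.2]},{"xyz": [-0.326,-0.195,0.02],"angular": [0,0,2.2]},{"xyz": [-0.326,-0.195,0.02],"angular": [0,0,2.2]},{"xyz": [-0.326,-0.195,0.02],"angular": [0,0,2.2]},{"xyz": [-0.326,-0.195,0.02],"angular": [0,0,2.2]},{"xyz": [-0.326,-0.195,0.02],"angular": [0,0,2.2]},{"xyz": [-0.326,-0.195,0.02],"angular": [0,0,2.2]}]' --hand 0

```text
clock: 36.0
position: [0.435, -0.0467, 0.1549]
ee_rot: [0.671, 0.742, 0.0, 0.0]
ft_force: [0.0, 0.3, 0.1]
grip_width: -0.002
grasp_force: 0.0
```

```bash
python3 - <<'E'
from h import *
st(); to(.4345,-.0254,.043,95.8)
c=snap("top","t12"); im=cv2.imread("pics/full_top0.png"); im=cv2.imread("pics/full_t12.png"); g=im.max(2)
# dark caps inside the tray outline
t=np.array([.4887,.2896]);a=np.radians(7.9);R2=np.array([[np.cos(a),-np.sin(a)],[np.sin(a),np.cos(a)]])
poly=np.array([w2p(c,(*(t+R2@np.array(q)),.02)) for q in ((-.155,-.06),(.155,-.06),(.155,.06),(-.155,.06))],np.int32)
m=np.zeros(g.shape,np.uint8); cv2.fillPoly(m,[poly],1)
n,l,s,cen=cv2.connectedComponentsWithStats(((g<70)&(m>0)).astype(np.uint8))
for i in range(1,n):
    if s[i,4]>40:
        p=p2w(c,*cen[i],.055); print(s[i],np.round(p,3),"tray",np.round(R2.T@(p[:2]-t),3))
s9=snap("scene","s12"); im=cv2.imread("pics/full_s12.png")
for n,p,h,r in (("j2",(.3954,.2775),.06,.0275),("j3",(.4893,.287),.052,.023),("j4",(.5832,.3036),.044,.0185)):
    for z in (h+.004,h/3): 
        u,v=np.round(w2p(s9,(*p,z))).astype(int); print(n,z,im[v,u])
E
```

```text
t 36.0 p [ 0.435  -0.0467  0.1549] F [0.  0.3 0.1] grip -0.002 0.0
[[-0.1, 0.995, 0.001], [0.995, 0.1, -0.0], [-0.0, 0.0, -1.0]] [ 0.36 -0.   -0.36  2.01 -0.    1.13  0.11]
xyz [0.0213, 0.0016, 0.1119] angular [0.03, 0.01, -0.07]
j2 0.064 [58 57 62]
j2 0.02 [187 199 207]
j3 0.055999999999999994 [55 53 57]
j3 0.017333333333333333 [182 193 202]
j4 0.048 [63 62 67]
j4 0.014666666666666666 [185 199 206]
```

The scene camera shows all three caps where expected, with white bodies beneath, so the jars stand upright. Second timer push, same as before.

Emit:
carry_out --motion '[{"xyz": [0.02,0.001,0.03],"angular": [0,0,0]},{"xyz": [0.0215,0.0015,0.07],"angular": [0,0,0]},{"xyz": [0.0215,0.0015,0.1],"angular": [0,0,0]},{"xyz": [0.0215,0.0015,0.112],"angular": [0,0,0]},{"xyz": [0.0215,0.0015,0.112],"angular": [0,0,0]}]'

```text
clock: 36.6
position: [0.4337, -0.0241, 0.0416]
ee_rot: [0.67, 0.743, -0.001, -0.001]
ft_force: [0.5, -0.2, 0.8]
grip_width: 0.003
grasp_force: 0.0
```

Emit:
carry_out --motion '[{"xyz": [0.02,0,0],"angular": [0,0,0]},{"xyz": [0.035,0,0],"angular": [0,0,0]},{"xyz": [0.045,0,0],"angular": [0,0,0]},{"xyz": [0.052,0,0],"angular": [0,0,0]},{"xyz": [0.058,0,0],"angular": [0,0,0]},{"xyz": [0.062,0,0],"angular": [0,0,0]},{"xyz": [0.062,0,0],"angular": [0,0,0]}]'

```text
clock: 37.3
position: [0.4296, 0.0341, 0.0441]
ee_rot: [0.671, 0.741, -0.0, 0.002]
ft_force: [1.0, -13.6, 5.0]
grip_width: -0.001
grasp_force: 6.7
```

Emit:
carry_out --motion '[{"xyz": [0.003,0,0],"angular": [0,0,0]},{"xyz": [0.003,0,0],"angular": [0,0,0]},{"xyz": [0.003,0,0],"angular": [0,0,0]}]'

```text
clock: 37.6
position: [0.4295, 0.0344, 0.0442]
ee_rot: [0.672, 0.741, -0.001, 0.003]
ft_force: [1.4, -24.5, 5.7]
grip_width: -0.0
grasp_force: 12.2
```

Emit:
carry_out --motion '[{"xyz": [-0.02,0,0],"angular": [0,0,0]},{"xyz": [-0.05,0,0],"angular": [0,0,0]},{"xyz": [-0.075,0,0],"angular": [0,0,0]},{"xyz": [-0.075,0,-0.05],"angular": [0,0,0]},{"xyz": [-0.075,0,-0.1],"angular": [0,0,0]},{"xyz": [-0.075,0,-0.15],"angular": [0,0,0]},{"xyz": [-0.125,0,-0.17],"angular": [0,0,0]},{"xyz": [-0.175,0,-0.17],"angular": [0,0,0]},{"xyz": [-0.22,0,-0.17],"angular": [0,0,0]},{"xyz": [-0.26,0,-0.17],"angular": [0,0,0]},{"xyz": [-0.28,0,-0.17],"angular": [0,0,0]},{"xyz": [-0.28,0,-0.17],"angular": [0,0,0]}]'

```text
clock: 38.8
position: [0.456, -0.2419, 0.2134]
ee_rot: [0.672, 0.741, 0.0, 0.001]
ft_force: [-0.3, 0.4, 0.6]
grip_width: 0.002
grasp_force: 0.0
```

```bash
python3 - <<'E'
from h import *
st()
c=snap("top","t13"); im=cv2.imread("pics/full_t13.png"); g=im.max(2)
t=np.array([.4887,.2896]);a=np.radians(7.9);R2=np.array([[np.cos(a),-np.sin(a)],[np.sin(a),np.cos(a)]])
poly=np.array([w2p(c,(*(t+R2@np.array(q)),.02)) for q in ((-.15,-.055),(.15,-.055),(.15,.055),(-.15,.055))],np.int32)
m=np.zeros(g.shape,np.uint8); cv2.fillPoly(m,[poly],1)
n,l,s,cen=cv2.connectedComponentsWithStats(((g<90)&(m>0)).astype(np.uint8))
for i in range(1,n):
    if s[i,4]>40:
        p=p2w(c,*cen[i],.056); print(s[i],np.round(p,3),"tray",np.round(R2.T@(p[:2]-t),3))
# timer compared with the first picture
x=slice(225,290);y=slice(218,256); print("timer diff",np.abs(im[y,x].astype(int)-cv2.imread("pics/full_top0.png")[y,x]).mean(), "t2", np.abs(im[y,x].astype(int)-cv2.imread("pics/full_t2.png")[y,x]).mean())
E
```

```text
t 38.8 p [ 0.456  -0.2419  0.2134] F [-0.3  0.4  0.6] grip 0.002 0.0
[[-0.097, 0.995, 0.001], [0.995, 0.097, -0.001], [-0.001, 0.001, -1.0]] [ 0.55  0.11 -0.17  1.77  0.02  1.27  0.48]
timer diff 7.4751686909581645 t2 7.183805668016194
```

```bash
python3 - <<'E'
from h import *
c=load("t13"); im=cv2.imread("pics/full_t13.png")
for n,p,h in (("j2",(.3954,.2775),.064),("j3",(.4893,.287),.056),("j4",(.5832,.3036),.048),("empty",(.535,.295),.004)):
    u,v=np.round(w2p(c,(*p,h))).astype(int); print(n,u,v,im[v,u])
    print(im[v,u-14:u+15:2].max(1))
# tab: dark slot on either side in scene + top rows
for f in ("t2","t13"):
    d=cv2.imread(f"pics/full_{f}.png").max(2)
    print(f,d[228:246:3,250:282:2].tolist())
s9=snap("scene","s13"); im=cv2.imread("pics/full_s13.png")
for n,p,h in (("j2",(.3954,.2775),.06),("j3",(.4893,.287),.052),("j4",(.5832,.3036),.044)):
    for z in (h+.004,h/3):
        u,v=np.round(w2p(s9,(*p,z))).astype(int); print(n,z,im[v,u])
E
```

```text
j2 159 251 [119 117 119]
[242 250  98 114 117 117 119 119 117 120 118 120 124 107 138]
j3 157 213 [118 119 122]
[241 241 246 152 121 121 122 122 125 124 123 125 118 156 152]
j4 153 177 [106 109 112]
[241 240 241 246  96 112 109 112 113 113 110 178 246 241 240]
empty 160 199 [241 242 241]
[241 241 241 241 242 241 241 242 242 241 241 241 241 242 241]
t2 [[198, 198, 197, 195, 194, 196, 194, 221, 244, 179, 194, 193, 194, 195, 194, 193], [197, 196, 198, 195, 196, 196, 197, 178, 246, 127, 196, 195, 195, 193, 193, 193], [191, 193, 162, 110, 81, 65, 53, 219, 241, 208, 117, 177, 194, 194, 193, 192], [84, 83, 84, 81, 76, 74, 85, 201, 233, 194, 132, 184, 193, 194, 193, 196], [155, 211, 208, 205, 200, 198, 198, 198, 203, 186, 179, 195, 195, 195, 195, 194], [199, 199, 199, 198, 199, 196, 197, 197, 203, 155, 184, 195, 195, 196, 198, 198]]
t13 [[206, 207, 205, 205, 205, 203, 203, 231, 252, 188, 203, 203, 204, 203, 201, 203], [206, 206, 205, 206, 205, 206, 205, 189, 255, 138, 205, 204, 202, 202, 203, 203], [199, 202, 172, 116, 92, 74, 57, 228, 249, 217, 126, 187, 205, 201, 202, 202], [91, 91, 90, 85, 81, 82, 90, 211, 242, 201, 142, 190, 203, 204, 203, 202], [163, 220, 217, 213, 209, 207, 208, 206, 211, 195, 189, 204, 205, 204, 203, 203], [209, 206, 208, 206, 205, 206, 206, 206, 213, 163, 193, 204, 205, 206, 208, 208]]
j2 0.064 [58 56 60]
j2 0.02 [186 199 207]
j3 0.055999999999999994 [59 57 63]
j3 0.017333333333333333 [183 195 203]
j4 0.048 [204 209 215]
j4 0.014666666666666666 [243 248 255]
```

Top view at t=38.8 has all caps in place and the tab sprung back, but the later scene picture no longer shows jar_4's cap at its spot. It may have been knocked, so I'll re-measure.

```bash
python3 - <<'E'
from h import *
st()
c=snap("top","t14"); im=cv2.imread("pics/full_t14.png"); g=im.max(2)
t=np.array([.4887,.2896]);a=np.radians(7.9);R2=np.array([[np.cos(a),-np.sin(a)],[np.sin(a),np.cos(a)]])
poly=np.array([w2p(c,(*(t+R2@np.array(q)),.02)) for q in ((-.16,-.065),(.16,-.065),(.16,.065),(-.16,.065))],np.int32)
m=np.zeros(g.shape,np.uint8); cv2.fillPoly(m,[poly],1)
for f,G in (("t13",cv2.imread("pics/full_t13.png").max(2)),("t14",g)):
    n,l,s,cen=cv2.connectedComponentsWithStats(((G<135)&(m>0)).astype(np.uint8))
    for i in range(1,n):
        if s[i,4]>40:
            p=p2w(c,*cen[i],.056); print(f,s[i],np.round(p,3),"tray",np.round(R2.T@(p[:2]-t),3))
s=snap("scene","s14"); S=cv2.imread("pics/full_s14.png").max(2); S12=cv2.imread("pics/full_s12.png").max(2)
u,v=np.round(w2p(s,(.5832,.3036,.03))).astype(int); print(u,v)
for n,q in (("s12",S12),("s14",S)): print(n); print(q[v-18:v+16:3,u-30:u+40:3])
E
```

```text
t 38.9 p [ 0.4565 -0.2384  0.2133] F [ 0.6  0.6 -0.1] grip 0.001 0.0
[[-0.101, 0.995, 0.001], [0.995, 0.101, 0.0], [0.0, 0.001, -1.0]] [ 0.55  0.11 -0.17  1.77  0.02  1.26  0.48]
t13 [142 153  36   7  41] [0.637 0.286 0.056] tray [ 0.146 -0.024]
t13 [128 159  13  55  73] [0.574 0.355 0.056] tray [0.093 0.053]
t13 [146 173  16  15 170] [0.575 0.3   0.056] tray [ 0.086 -0.002]
t13 [150 204  19  19 284] [0.489 0.283 0.056] tray [-0.001 -0.007]
t13 [134 215   7  68  80] [0.401 0.333 0.056] tray [-0.081  0.055]
t13 [149 239  24  24 437] [0.396 0.276 0.056] tray [-0.094 -0.001]
t14 [128 159  13 124 154] [0.481 0.343 0.056] tray [0.    0.054]
t14 [148 185  15  15 178] [0.543 0.295 0.056] tray [ 0.054 -0.002]
t14 [150 204  19  19 284] [0.489 0.283 0.056] tray [-0.001 -0.007]
t14 [149 239  25  24 439] [0.396 0.276 0.056] tray [-0.094 -0.001]
346 156
s12
[[ 61  62  77  99  80  82  83  83  83  82  81  79  81  81  82  84  78  80
   81  77  84  85  80  82]
 [ 61  64 104 185 195 172 107  84  80  79  81  84  82  83  82  83  81  84
   84  82  83  84  84  81]
 [ 58  56 129 203 172 170 185 204 164 135
[... 1486 characters left out ...]
10 237 255 156  79  59  94 244 255 255 254 243 196 173 170 186 196
  179 151  93  87  83  83]
 [207 205 244 252 197 203 201 212 252 255 255 255 255 255 255 248 215 179
  167 178 218  86  86  83]
 [204 231 240 196 194 207 211 211 255 255 255 255 255 255 255 255 255 255
  250 233 177  81  82  85]
 [255 255 251 202 188 195 200 221 255 255 255 255 255 255 255 255 255 255
  255 219 136  83  84  80]
 [255 255 255 255 251 249 254 255 255 255 255 255 255 255 255 255 255 255
  238 148  81  84  82  81]
 [175 206 240 255 255 255 255 255 255 255 255 255 255 255 255 255 255 255
  180  92  81  84  83  78]
 [152 162 170 169 202 235 255 255 255 255 255 255 255 255 255 255 255 212
  121  82  83  83  83  82]]
```

Jar_4 was knocked about 32 mm along the tray after the final timer push. It still stands upright in the tray, clear of jar_3. I'll let a moment pass and check it is at rest.

Emit:
carry_out --motion '[{"xyz": [0,0,0],"angular": [0,0,0]},{"xyz": [0,0,0],"angular": [0,0,0]},{"xyz": [0,0,0],"angular": [0,0,0]},{"xyz": [0,0,0],"angular": [0,0,0]},{"xyz": [0,0,0],"angular": [0,0,0]},{"xyz": [0,0,0],"angular": [0,0,0]},{"xyz": [0,0,0],"angular": [0,0,0]},{"xyz": [0,0,0],"angular": [0,0,0]}]'

```text
clock: 39.8
position: [0.4561, -0.239, 0.2126]
ee_rot: [0.67, 0.742, 0.0, 0.0]
ft_force: [0.6, 0.6, -0.6]
grip_width: -0.004
grasp_force: 0.0
```

```bash
python3 - <<'E'
from h import *
st()
c=snap("top","t15"); s=snap("scene","s15")
x=cv2.imread("pics/full_t15.png")[160:270,125:190].astype(int); print(np.abs(x-cv2.imread("pics/full_t14.png")[160:270,125:190]).max())
g=cv2.imread("pics/full_t15.png").max(2)[165:205,140:170]
n,l,q,cen=cv2.connectedComponentsWithStats((g<135).astype(np.uint8)); print(q,cen)
u=slice(310,390);v=slice(130,180); print(np.abs(cv2.imread("pics/full_s15.png")[v,u].astype(int)-cv2.imread("pics/full_s14.png")[v,u]).max())
E
```

```text
t 39.8 p [ 0.4561 -0.239   0.2126] F [ 0.6  0.6 -0.6] grip -0.004 0.0
[[-0.101, 0.995, 0.0], [0.995, 0.101, -0.0], [-0.0, 0.0, -1.0]] [ 0.55  0.11 -0.17  1.77  0.02  1.26  0.48]
100
[[   0    0   30   40 1019]
 [   8   21   16   15  175]
 [  17   39    6    1    6]] [[14.36310108 18.00392542]
 [15.12571429 27.54285714]
 [19.5        39.        ]]
10
```

```bash
python3 -c "
from workcell import *
print(hand_in())"
```

```text
the job is handed in; nothing more can be done
None
```

The job is handed in; no verdict came back. The 55, 46 and 37 mm jars (the 64 mm one was absent) were each pressed fully on the pad for over a second and stand upright in the tray, and the timer was pushed fully home before and after; the smallest jar got knocked about 32 mm after the last push but stayed upright and clear.

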